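# Wedge up the knock-down watch stand

## Robot

A 6-joint arm with a two-finger parallel gripper is mounted at the origin on the work surface. World frame = base frame: x ahead of the robot, y to its left, z up, the work surface at z = 0. Lengths are in mm, angles in rad, forces in N, time in s.
With the tool pointing down it reaches from about 300 to 775 mm from the base axis. Payload 14.6 kg.
Tool frame: the origin (TCP) lies at the very end of the fingers, on their centre line; the grasp point (between the pads) lies manip.grip_depth behind it (manip.grip_depth is the distance from the TCP to the grasp point, in mm); x points along the fingers, z is the direction in which the jaws open and shut, and the axes are right-handed (so a half turn about x gives the same grasp; the last joint's range is limited). The gripper opens to 94 mm and grips with 3 to 60 N. Pads are 16 mm wide; open, the fingers measure 119 mm over their backs; the gripper's body (75 mm by 177 mm) begins 78 mm behind the grasp point.
Start: joints at [1.275, 0.3, 1.521, -0, 1.321, -0.067], TCP at [124.743, 535.657, 205.446] pointing down, gripper open.
Joint ranges: [-3.03, 3.03], [-0.79, 2.21], [0.23, 2.52], [-1.04, 4.18], [0, 3.07], [-2.55, 2.55]. Speed limits (rad/s): [2.22, 2.22, 2.57, 3.14, 3.14, 3.14].

## Interface

Orientations are given as [roll, pitch, yaw] about the fixed x, y, z axes, in that order (R = Rz(yaw) Ry(pitch) Rx(roll)).
In Python, from cell import manip gives the robot as it stands.
- The arm moves only by the tool step_arm, never from a script. Its argument "commands" is one flat list of numbers, 7 for each row, row after row: the shift along the tool's x, y, z in m, then the turn, a rotation vector about the tool's x, y, z in degrees, then the finger opening in m, from 0 to 0.094. A call has 1 to 5 rows; each row shifts and turns the commanded pose from where the row before left it, along the tool's axes as they then stand; what a row does not reach is not made up. A row lasts 1/8 s, in which the tool goes at most 62.5 mm and 10.7 degrees, less where a joint would pass 70% of its speed; a pose out of reach is approached as far as the arm can. A call with a gripper value outside its range is refused whole. The fingers move at their own pace and stop on an object; "squeeze" is the grip in N (left out, the last holds). Time passes only in rows, so rows that do not move let the fingers close. It gives the time, the measured TCP pose, the force and the opening at its end, in the units of the state.
- manip.read_state(): the state, without advancing time (a new reading comes with each control period).
- manip.camera(name): name is "scene" or "side" or "wrist"; returns the picture (400x640x3 uint8, red, green, blue); there is no depth.
- manip.camera_model(name): a dict with "intrinsics" (3x3 intrinsics, pixels), "origin" and "orientation" of the camera in the world; the wrist camera has in their place "tool_from_camera" (4x4, takes a point from camera to tool coordinates, whose origin is the TCP and whose axes are the tool frame's). Camera axes: x right, y up, looking along -z (the intrinsics and any distortion apply to the point x, -y, -z); pixel columns grow to the right and rows downward; lengths in mm; the calibration is good to about 2 mm. A picture is of the moment at which its call begins: read the wrist's pose just before it. camera_model takes no time and is no camera call.
- manip.sign_off(): hands the job in, once; it reports no verdict.
Trained networks look in the newest picture that a camera, given by its name, has taken for a name from the list of things; names that differ only in an ending like _2 or _b are one class to them, and where a whole thing is asked for, a point or a joint stands for the part that bears it (a point fixed in the world has none). Each returns a list of dicts, best first, with "score" (0 to 1); they miss things now and then, are a little off and sometimes report something else, mostly with a low value. They report only what shows in the picture. A call takes as long as a camera call. They do not tell look-alikes from the thing itself.
- manip.find_in(thing, camera): "centre" ([row, column] in pixels, amid what is visible of it).
- manip.outline_of(thing, camera): "pixels" (400x640 bool, what is visible of it) and "centre" ([row, column] in pixels, amid what is visible of it).
The state is a dict: "clock": time; "joints": joint angles; "qd": joint speeds; "effort": joint torques, N m; "eef_pos": TCP position; "eef_rot": TCP orientation; "wrist_force": force on the tool from outside, world axes, zero at the start; "moment": the same for the moment, N m; "finger_gap": finger opening in mm.
Only numpy, scipy, OpenCV 4.12 (cv2) and the standard library are available. Lean on these libraries where they do the work, as an engineer would, in place of code of your own. Each camera call takes 0.05 s, during which the arm holds its last target. There are 200 camera calls.

## Task

The near end frame of the oak watch stand still slides on its rail: lift the loose ash wedge from the mat and start it by hand in the slot of the tenon, thin end first and flat face to the post, only as far as it goes easily, and let go. Then drive it home with a few light taps of the beech mallet on its thick end, until the gap at the rail's shoulder is shut and the wedge sits tight and no longer moves forward, never hitting so hard that the tenon would split. Lay the mallet gently back on the dark mat (do not drop it) and leave the watch, the black flask and the gift box where they stand.

Things in the scene. Friction and masses are not known exactly. Their poses are not given: they have to be found in the camera images.
- slot (a point): Middle of the level wedge slot in the tenon that sticks out 44 mm from the near (right) end of the oak watch stand. On the plane of the post's outer face at gap 0; 68 mm above the counter = mid-height of a wedge on the slot's floor. x = way the wedge is driven (from the robot), y = along the rail into the stand (the wedge lies on the -y side), z up.
- slot_mouth (a point): Same axes and height, at the slot's mouth, 32 mm before slot. Slot 64 long, 22 high (10 below, 12 above). In y from the post's face to a wall sloping 1 in 8 like the wedge: y = -23.1 mm at the mouth, -19.1 midway, -15.1 at the far side; hand-cut, +-2 mm, so the home depth differs by +-16 mm. Post: 76 wide in x, 104 high; foot 160 long, 22 high.
- shoulder (a point): Top of the rail's shoulder, where the near end frame must be drawn tight. At first the frame stands 2 to 3 mm off it (a dark gap) and the post's face at y = -2 to -3 mm. Wedge: hand-tight at 3 to 4 N, slides at 5 to 9 N while the gap shuts (8 mm per mm), then stops: taps of 12 to 20 N barely move it and it stays tight by friction. At 55 N the tenon splits.
- wedge_grip (a point): Pale ash wedge on the mat, 60 g, 160 mm long, 20 high: plain butt 60 long and 22.5 thick, then a 100 long taper 1 in 8 to a 10 thick tip. Point: mid-thickness and mid-height of the butt, 25 from the thick end, 135 from the tip (grip here). x to the thin end, y to the flat face (11.25 away), z up. Home it lies at x = -80 to -44 mm in slot's frame.
- wedge_tip (a point): Middle of the wedge's thin end, 135 mm in +x and 6.2 in +y of wedge_grip, same axes; bevelled above and below to 14 mm high. Home, it stands 24 to 60 mm out of the slot's far side, which is 32 mm beyond slot.
- mallet_grip (a point): Beech mallet lying flat on the mat, 0.22 to 0.35 kg. Point: mid-height of its straight handle (18 mm wide, 26 high), 18 above the mat, 50 mm from the head's middle; grip here. x = along the head (the striking direction), y from handle to head, z up. The handle ends 170 mm from the head's middle.
- mallet_head (a point): Middle of the mallet's head: 80 mm long in x with a striking face at each end, 44 wide in y, 36 high. It lies 50 mm in +y of mallet_grip, same axes.
- mat_top (a point): Dark rubber mat fixed on the counter, 260 mm (x) by 420 (y), 3 thick; middle of its top face. Wedge and mallet start on it; x and y run along its sides.
- watch_mid (a point): Bystander: wristwatch on a cream display cuff, 60 x 40 mm, 74 high; point 35 mm above its foot.
- flask_mid (a point): Bystander: small black flask with a gold cap, 44 mm across, 85 high; point half-way up.
- gift_box_mid (a point): Bystander: blue gift box with a gold band, 60 x 60 mm, 45 high; point half-way up.
Things that resemble listed ones, but are neither listed nor needed, are in the scene too. Several things look just like the part that bears mallet_grip: the one meant starts farthest to the robot's left.

How it is judged:
By the outcome, as a careful person would: the job done as asked, in the order asked, and still so for the second after the job is handed in, with the robot touching nothing.
It also fails if it takes over 69 s, if anything falls off the work surface, if the arm or the gripper's body presses on something with over 40 N, if the wrist force passes 120 N, or if a joint passes its speed limit or range.

## Working session

There is one attempt and no reset: what is moved stays moved. The work goes in short steps, Python scripts to look and compute and a tool call to move; the robot and the scene stay as the last step left them, time stands still between calls to the robot, and variables do not carry over. Pictures are saved under pics/ and viewed, about 8 in all and at most 12, crops included, and the job is handed in when it is done.

Besides the shell and the picture viewer there is one more tool, called by a JSON object that holds its "api" and its "payload", one argument or row to a line. step_arm: Moves the arm, as the interface text tells. Its arguments: {"type":"object","properties":{"commands":{"type":"array"},"squeeze":{"type":"number"}},"required":["commands"]}

```bash
mkdir -p pics; ls; cat > h.py <<'E'
from cell import manip
import numpy as np, cv2
from scipy.spatial.transform import Rotation as R
def mat(o):
    o=np.array(o,float)
    if o.shape==(3,3): return o
    return R.from_euler('xyz',o).as_matrix() if o.size==3 else R.from_quat(o).as_matrix()
def cam(name):
    m=manip.camera_model(name); K=np.array(m['intrinsics'])
    if name=='wrist':
        s=manip.read_state(); T=np.array(m['tool_from_camera']); Rt=mat(s['eef_rot'])
        return K,np.array(s['eef_pos'])+Rt@T[:3,3],Rt@T[:3,:3]
    return K,np.array(m['origin']),mat(m['orientation'])
def ray(c,p):  # p=[row,col]
    K,o,r=c; d=np.linalg.inv(K)@[p[1],p[0],1]; return o,r@(d*[1,-1,-1])
def onz(c,p,z):
    o,d=ray(c,p); return o+d*(z-o[2])/d[2]
def proj(c,X):
    K,o,r=c; v=(r.T@(np.array(X)-o))*[1,-1,-1]; u=K@v; return np.array([u[1],u[0]])/u[2]
def tri(c1,p1,c2,p2):
    A=[];b=[]
    for c,p in((c1,p1),(c2,p2)):
        o,d=ray(c,p); d=d/np.linalg.norm(d); M=np.eye(3)-np.outer(d,d); A.append(M);b.append(M@o)
    return np.linalg.lstsq(np.vstack(A),np.hstack(b),rcond=None)[0]
def snap(name,f=None):
    c=cam(name); im=manip.camera(name)
    if f: cv2.imwrite('pics/'+f,im[:,:,::-1])
    return c,im
E
python3 - <<'E'
from h import *
ims=[]
for n in('scene','side'):
    c,im=snap(n,n+'0.png'); print(n,manip.camera_model(n))
    for t in ['slot','slot_mouth','shoulder','wedge_grip','wedge_tip','mallet_grip','mallet_head','mat_top','watch_mid','flask_mid','gift_box_mid']:
        print(t,[(np.round(d['centre']).tolist(),round(d['score'],2)) for d in manip.find_in(t,n)][:6])
print(manip.camera_model('wrist'),manip.grip_depth,manip.read_state())
E
```

```text
pics
scene {'intrinsics': array([[459.93195382,   0.        , 321.93881999],
       [  0.        , 459.93195382, 200.26769591],
       [  0.        ,   0.        ,   1.        ]]), 'origin': array([1239.65232609,  532.83324754, 1147.59821968]), 'orientation': array([ 0.73665078, -0.01897881,  2.40812886])}
slot [([325.0, 420.0], 0.75)]
slot_mouth [([324.0, 425.0], 0.66)]
shoulder [([325.0, 419.0], 0.2)]
wedge_grip [([226.0, 346.0], 0.73), ([252.0, 276.0], 0.56)]
wedge_tip [([227.0, 344.0], 0.89)]
mallet_grip [([196.0, 306.0], 0.88), ([152.0, 236.0], 0.65)]
mallet_head [([152.0, 233.0], 0.92), ([195.0, 303.0], 0.65)]
mat_top [([205.0, 321.0], 0.8)]
watch_mid [([275.0, 472.0], 0.88)]
flask_mid [([274.0, 302.0], 0.87)]
gift_box_mid [([326.0, 421.0], 0.35)]
side {'intrinsics': array([[422.08585794,   0.        , 318.1863697 ],
       [  0.        , 422.08585794, 196.76105476],
       [  0.        ,   0.        ,   1.        ]]), 'origin': array([  489.47116793, -1045.40721753,   858.72149316]), 'orientation': array([ 0.87402636, -0.00937201, -0.11811648])}
slot [([127.0, 325.0], 0.71)]
s
[... 978 characters left out ...]
       1.00000000e+00]])} 18.8 {'clock': 1.2, 'joints': array([ 1.27542596e+00,  2.99877790e-01,  1.52099441e+00, -3.42969352e-05,
        1.32068952e+00, -6.66211324e-02]), 'qd': array([-1.71596974e-03, -8.30325814e-04,  6.22152388e-04,  1.65954560e-04,
        5.30076706e-04,  4.29427308e-05]), 'effort': array([ 1.30727469e-03, -5.31665754e+01, -3.52911150e+01,  7.09415018e-02,
        2.12988770e-02, -1.33205216e-05]), 'eef_pos': array([124.73927125, 535.66292288, 205.4601357 ]), 'eef_rot': array([-0.88780364,  1.57075093,  0.45425194]), 'wrist_force': array([-0.43490138,  0.49189379,  0.00063353]), 'moment': array([-0.00390698, -0.01965481,  0.06971522]), 'finger_gap': 93.86123338887447}
```

```bash
python3 - <<'E'
import cv2,numpy as np
a=cv2.imread('pics/scene0.png');b=cv2.imread('pics/side0.png')
A=cv2.resize(a[100:400,180:580],(800,600),interpolation=cv2.INTER_CUBIC);B=cv2.resize(b[90:390,180:580],(800,600),interpolation=cv2.INTER_CUBIC)
cv2.imwrite('pics/a1.png',A);cv2.imwrite('pics/b1.png',B)
E
```

```text
(no output)
```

View pics/a1.png

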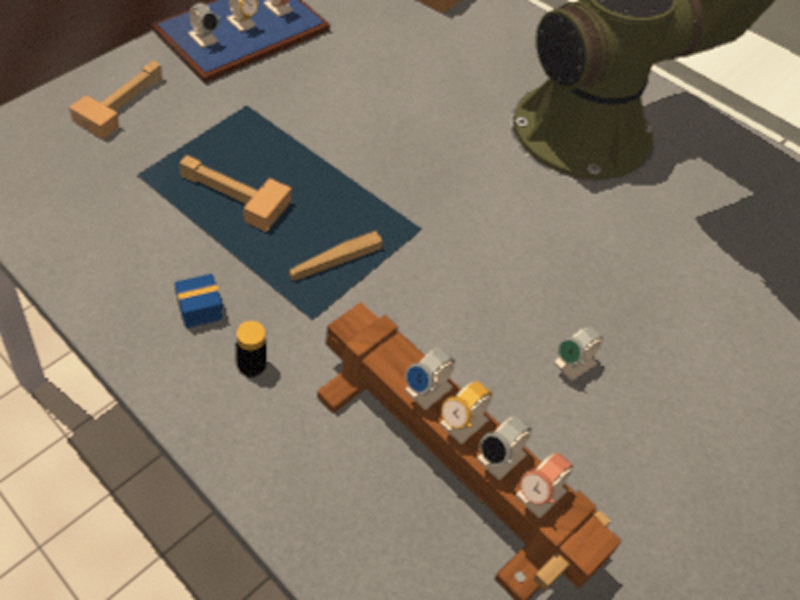

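View pics/b1.png

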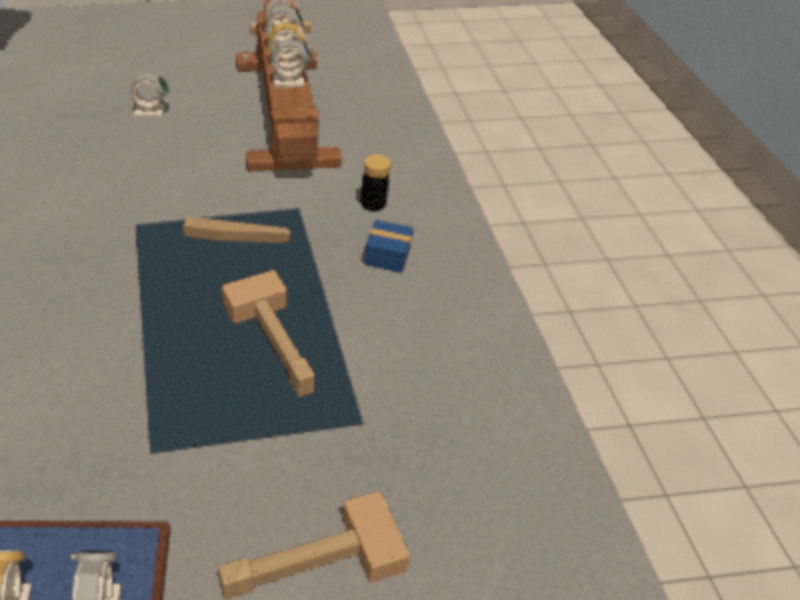

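```bash
python3 - <<'E'
from h import *
cs,cd=cam('scene'),cam('side')
S=lambda u,v:[100+v/2,180+u/2]
D=lambda u,v:[90+v/2,180+u/2]
print('wedge thick/thin scene',onz(cs,S(380,238),23),onz(cs,S(294,274),20),'side',onz(cd,D(186,226),20),onz(cd,D(288,234),20))
print('mallet head top sc',onz(cs,S(272,193),39),'sd',onz(cd,D(254,288),39))
print('handle end',onz(cs,S(188,163),35),onz(cd,D(306,375),30))
for n,a,b in (('gift',(199,285),(391,230)),('flask cap',(251,330),(377,162)),('watch grn',(580,350),(150,90))):
    print(n,tri(cs,S(*a),cd,D(*b)))
# tenon end top corners side: (275,125),(318,118)
print('tenon top end corners side z~90',onz(cd,D(276,124),90),onz(cd,D(318,120),90))
print('tenon top corners scene', [onz(cs,S(*p),90).round() for p in((327,327),(362,304),(397,322),(362,348))])
print('mat',[onz(cs,S(*p),3).round() for p in((248,107),(420,229),(312,317),(138,175))])
E
```

```text
wedge thick/thin scene [479.13802051 -49.97484621  23.        ] [629.70211121 -88.68695065  20.        ] side [475.40524586 -65.63450571  20.        ] [ 627.13870775 -100.5106077    20.        ]
mallet head top sc [ 554.32287147 -225.30306218   39.        ] sd [ 563.38762915 -227.91787565   39.        ]
handle end [ 613.28593828 -372.94179831   35.        ] [ 613.65866574 -378.00997972   30.        ]
gift [ 769.82746196 -146.95411276   55.49782047]
flask cap [775.00832961 -20.51509165  84.21012566]
watch grn [425.68839405 292.90958791  42.79812631]
tenon top end corners side z~90 [630.99780427  91.21255682  90.        ] [700.75899974  95.66660024  90.        ]
tenon top corners scene [array([695.,  48.,  90.]), array([631.,  52.,  90.]), array([616., 106.,  90.]), array([683., 104.,  90.])]
mat [array([ 422., -441.,    3.]), array([402., -30.,   3.]), array([655., -20.,   3.]), array([ 678., -432.,    3.])]
```

```bash
cat >> h.py <<'E'
def Rdown(yaw):
    "tool x down, tool y = -(heading yaw deg), tool z = left of heading"
    a=np.radians(yaw); h=np.array([np.cos(a),np.sin(a),0]); l=np.array([-h[1],h[0],0])
    return np.column_stack([[0,0,-1],-h,l])
def go(pos,Rt,n=1,p0=None,R0=None):
    "rows of n equal steps from measured pose to target; prints row(s)"
    s=manip.read_state(); p=np.array(s['eef_pos']) if p0 is None else np.array(p0,float); r=mat(s['eef_rot']) if R0 is None else R0
    dv=R.from_matrix(r.T@Rt).as_rotvec()/n; st=R.from_rotvec(dv).as_matrix()
    for k in range(n):
        sh=r.T@((np.array(pos)-p)/n)
        print(np.round(sh/1000,4).tolist(),np.round(np.degrees(dv),2).tolist()); r=r@st; p=p+(np.array(pos)-p0 if p0 is not None else np.array(pos)-np.array(s['eef_pos']))/n
E
python3 - <<'E'
from h import *
s=manip.read_state();print(mat(s['eef_rot']).round(3))
go([430,-20,300],Rdown(-13),14)
E
```

```text
[[ 0.    -0.974  0.227]
 [ 0.     0.227  0.974]
 [-1.    -0.     0.   ]]
[-0.0068, -0.0302, -0.0337] [-0.01, 0.0, 0.0]
[-0.0063, -0.0281, -0.0313] [-0.01, 0.0, 0.0]
[-0.0058, -0.0259, -0.0289] [-0.01, 0.0, 0.0]
[-0.0053, -0.0237, -0.0265] [-0.01, 0.0, 0.0]
[-0.0048, -0.0216, -0.0241] [-0.01, 0.0, 0.0]
[-0.0043, -0.0194, -0.0217] [-0.01, 0.0, 0.0]
[-0.0039, -0.0173, -0.0193] [-0.01, 0.0, 0.0]
[-0.0034, -0.0151, -0.0169] [-0.01, 0.0, 0.0]
[-0.0029, -0.0129, -0.0145] [-0.01, 0.0, 0.0]
[-0.0024, -0.0108, -0.0121] [-0.01, 0.0, 0.0]
[-0.0019, -0.0086, -0.0096] [-0.01, 0.0, 0.0]
[-0.0014, -0.0065, -0.0072] [-0.01, 0.0, 0.0]
[-0.001, -0.0043, -0.0048] [-0.01, 0.0, 0.0]
[-0.0005, -0.0022, -0.0024] [-0.01, 0.0, 0.0]
```

{"api": "step_arm", "payload": {
  "commands": [-0.0068,-0.0302,-0.0337,0,0,0,0.094,-0.0068,-0.0302,-0.0337,0,0,0,0.094,-0.0068,-0.0302,-0.0337,0,0,0,0.094,-0.0068,-0.0302,-0.0337,0,0,0,0.094,-0.0068,-0.0302,-0.0337,0,0,0,0.094]
}}

```text
clock: 1.82
eef_pos: [234.0, 336.0, 239.8]
eef_rot: [-0.586, 1.57, 0.756]
wrist_force: [0.4, 0.2, -0.3]
finger_gap: 94.1
```

{"api": "step_arm", "payload": {
  "commands": [-0.0068,-0.0302,-0.0337,0,0,0,0.094,-0.0068,-0.0302,-0.0337,0,0,0,0.094,-0.0068,-0.0302,-0.0337,0,0,0,0.094,-0.0068,-0.0302,-0.0337,0,0,0,0.094,-0.0068,-0.0302,-0.0337,0,0,0,0.094]
}}

```text
clock: 2.45
eef_pos: [342.9, 137.6, 273.9]
eef_rot: [-1.033, 1.57, 0.309]
wrist_force: [0.7, 0.2, 0.1]
finger_gap: 94.0
```

{"api": "step_arm", "payload": {
  "commands": [-0.0068,-0.0302,-0.0337,0,0,0,0.094,-0.0068,-0.0302,-0.0337,0,0,0,0.094,-0.0068,-0.0302,-0.0337,0,0,0,0.094,-0.0068,-0.0302,-0.0337,0,0,0,0.094,0,0,0,0,0,0,0.094]
}}

```text
clock: 3.08
eef_pos: [430.2, -21.7, 300.6]
eef_rot: [2.492, 1.571, -2.453]
wrist_force: [0.8, -0.1, 0.7]
finger_gap: 94.1
```

```bash
python3 - <<'E'
import re
t=open('h.py').read()
i=t.index('def go(')
t=t[:i]+'''def go(pos,Rt,n=1,p0=None,R0=None):
    s=manip.read_state(); p=np.array(s['eef_pos'] if p0 is None else p0,float); r=mat(s['eef_rot']) if R0 is None else R0
    dv=R.from_matrix(r.T@Rt).as_rotvec()/n; st=R.from_rotvec(dv).as_matrix(); w=(np.array(pos)-p)/n
    for k in range(n):
        print(np.round(r.T@w/1000,4).tolist(),np.round(np.degrees(dv),2).tolist()); r=r@st
'''
open('h.py','w').write(t)
E
python3 - <<'E'
from h import *
s=manip.read_state();print(s['clock'],s['eef_pos'])
c,im=snap('wrist','w1.png')
cv2.imwrite('pics/w1b.png',cv2.resize(im[:,:,::-1],(800,500),interpolation=cv2.INTER_CUBIC))
for t in ['slot','slot_mouth','shoulder','wedge_grip','wedge_tip','mallet_grip','mallet_head']:
    print(t,[(np.round(d['centre'],1).tolist(),round(d['score'],2)) for d in manip.find_in(t,'wrist')][:4])
E
```

```text
3.075 [430.23905889 -21.67493531 300.61934605]
slot [([278.9, 562.4], 0.66)]
slot_mouth [([274.0, 559.6], 0.66)]
shoulder [([276.6, 558.1], 0.89)]
wedge_grip [([244.7, 305.9], 0.86)]
wedge_tip [([274.6, 561.8], 0.68), ([242.2, 304.7], 0.59)]
mallet_grip [([301.2, 225.3], 0.58)]
mallet_head [([301.7, 227.0], 0.72), ([385.0, 375.8], 0.34)]
```

View pics/w1b.png

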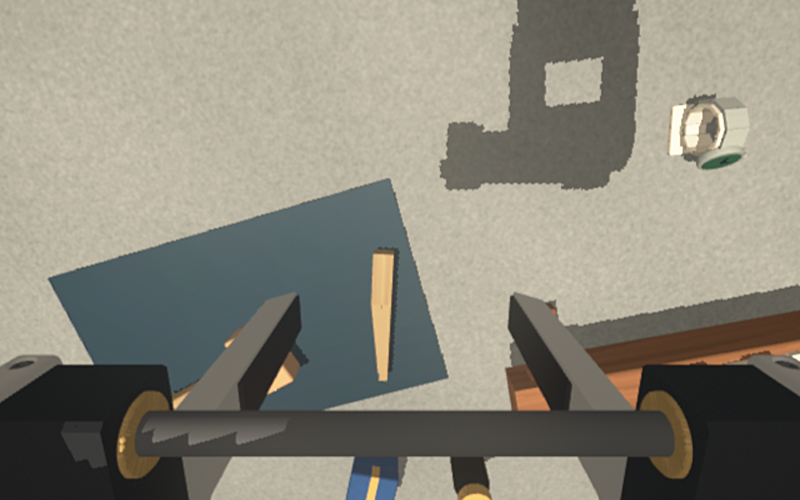

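```bash
python3 - <<'E'
from h import *
c=cam('wrist'); im=cv2.imread('pics/w1.png')
cr=im[180:320,260:360]; cv2.imwrite('pics/w1c.png',cv2.resize(cr,(430,600),interpolation=cv2.INTER_CUBIC))
for r in range(198,308,6):
    row=im[r,285:330].astype(int); print(r,' '.join(f'{x[2]}' for x in row))
E
```

```text
198 88 87 88 88 88 88 89 88 88 89 89 90 89 89 89 90 85 72 60 60 65 76 72 61 64 76 77 77 73 67 78 80 79 83 93 93 92 92 92 91 92 90 88 125 189
204 87 87 87 88 87 87 89 88 88 89 88 85 98 168 239 233 234 238 239 239 241 240 235 231 225 223 218 210 219 204 84 57 63 73 92 93 92 92 91 92 93 92 91 90 117
210 85 86 85 86 87 86 86 86 87 87 86 83 111 187 233 227 229 231 232 232 234 237 238 232 227 226 226 230 233 183 72 56 61 72 93 92 92 92 91 91 92 92 92 91 91
216 85 86 86 86 86 86 86 86 86 87 84 83 129 212 230 226 229 230 230 231 233 236 236 231 226 225 226 233 229 128 60 59 66 82 90 91 90 90 91 91 91 91 91 92 91
222 84 84 85 85 84 85 85 85 85 86 82 82 149 237 227 225 228 229 230 231 233 236 234 228 224 223 227 236 229 87 53 60 67 80 90 90 90 90 90 91 91 91 91 91 92
228 84 83 84 85 83 84 85 85 85 84 81 93 162 233 225 225 228 229 229 230 234 236 232 226 223 223 228 234 197 73 54 62 71 89 90 89 88 89 89 89 90 90 90 90 90
234 84 84 85 83 84 84 84 85 84 83 81 100 171 230 225 226 228 229 228 229 234 235 229 224 222 224 232 230 144 62 57 59 69 89 89 89 88 88 88 89 90 89 90 90 90
240 83 83 83 83 83 
[... 1095 characters left out ...]
79 78 77 74 76 147 239 233 230 230 230 230 230 232 236 223 80 46 54 63 80 81 80 80 80 79 80 80 80 80 81 81 81 81 82
288 76 75 75 75 76 75 76 75 76 77 76 77 77 75 73 104 183 236 231 230 230 230 231 233 231 176 64 48 57 72 81 79 80 79 80 79 79 80 80 80 79 80 79 80 79
294 75 75 75 77 75 76 76 76 77 75 77 76 76 77 72 73 136 229 234 230 229 229 230 234 224 120 51 49 58 70 77 77 77 77 78 78 77 78 77 78 79 78 78 78 79
300 74 73 74 74 73 74 74 74 74 75 73 74 74 75 74 73 69 101 179 232 228 225 226 231 214 88 68 74 76 77 76 76 76 77 76 77 77 78 76 77 78 78 79 77 78
306 73 73 73 73 74 74 74 74 74 74 74 74 74 74 74 75 73 73 71 70 67 69 69 71 72 72 74 74 74 75 75 75 75 75 75 75 75 76 76 75 76 76 77 76 76
```

View pics/w1c.png

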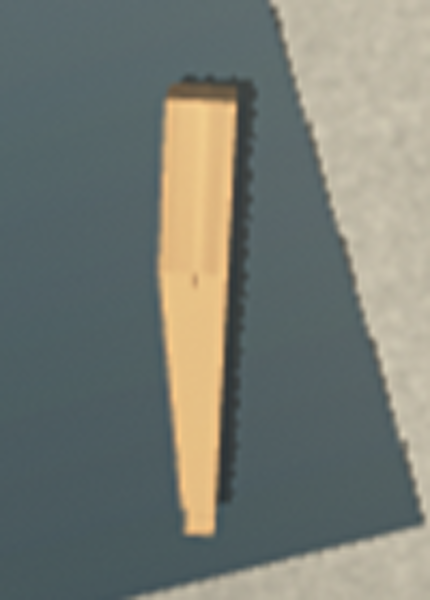

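```bash
python3 - <<'E'
from h import *
c=cam('wrist')
f1,f2=onz(c,[210,314.3],23),onz(c,[290,310.3],23); l=onz(c,[210,297.3],23)
b=onz(c,[202.5,306],23); t=onz(c,[303,307],23)
d=(f2-f1)/np.linalg.norm(f2-f1); n=np.array([-d[1],d[0],0])
print('yaw',np.degrees(np.arctan2(d[1],d[0])),'thick',(f1-l)@n,'len',(t-b)@d)
tt,bb=(t-f1)@d,(b-f1)@d; print(bb,tt)
s=(tt-135+bb+25)/2; g=f1+d*s-n*11.25; print('grip',g)
Y=np.degrees(np.arctan2(d[1],d[0]))
go([g[0],g[1],60],Rdown(Y),8)
sd=cam('side')
E
```

```text
yaw -16.122239236335 thick 23.606034894429694 len 157.0759038099778
-10.203164222115884 146.8727395878619
grip [495.59450604 -59.96151462  23.        ]
[0.0301, -0.0092, -0.0031] [0.38, 0.0, 0.0]
[0.0301, -0.0092, -0.003] [0.38, 0.0, 0.0]
[0.0301, -0.0093, -0.003] [0.38, 0.0, 0.0]
[0.0301, -0.0093, -0.0029] [0.38, 0.0, 0.0]
[0.0301, -0.0093, -0.0029] [0.38, 0.0, 0.0]
[0.0301, -0.0093, -0.0028] [0.38, 0.0, 0.0]
[0.0301, -0.0093, -0.0027] [0.38, 0.0, 0.0]
[0.0301, -0.0094, -0.0027] [0.38, 0.0, 0.0]
```

{"api": "step_arm", "payload": {
  "commands": [0.0301,-0.0093,-0.0029,0.4,0,0,0.094,0.0301,-0.0093,-0.0029,0.4,0,0,0.094,0.0301,-0.0093,-0.0029,0.4,0,0,0.094,0.0301,-0.0093,-0.0029,0.4,0,0,0.08,0.0301,-0.0093,-0.0029,0.4,0,0,0.07],
  "squeeze": 25
}}

```text
clock: 4.1
eef_pos: [471.4, -44.8, 149.3]
eef_rot: [-1.407, 1.57, -0.1]
wrist_force: [-0.0, -0.6, 0.1]
finger_gap: 77.4
```

{"api": "step_arm", "payload": {
  "commands": [0.0301,-0.0093,-0.0029,0.4,0,0,0.06,0.0301,-0.0093,-0.0028,0.4,0,0,0.06,0.0301,-0.0094,-0.0028,0.3,0,0,0.06,0.015,0,0,0,0,0,0.06,0,0,0,0,0,0,0.06]
}}

```text
clock: 4.72
eef_pos: [495.3, -60.3, 44.5]
eef_rot: [1.644, 1.569, 2.933]
wrist_force: [0.3, 0.6, 0.1]
finger_gap: 60.4
```

```bash
python3 - <<'E'
from h import *
s=manip.read_state();print(s['clock'],s['eef_pos'],s['finger_gap'])
c,im=snap('wrist','w2.png'); 
go([495.6,-60,5],Rdown(-16.1),2)
cv2.imwrite('pics/w2c.png',im[100:400,170:480,::-1])
print(proj(c,[495.6,-60,23]))
E
```

```text
4.725 [495.32409878 -60.27433109  44.46976027] 60.41611345479738
[0.0202, 0.0002, 0.0002] [-0.04, 0.0, 0.0]
[0.0202, 0.0002, 0.0002] [-0.04, 0.0, 0.0]
[237.63815158 324.73065473]
```

View pics/w2c.png

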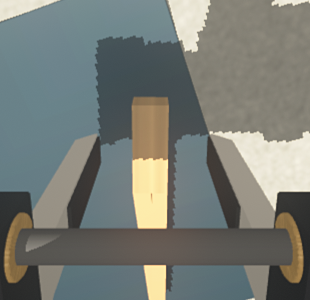

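{"api": "step_arm", "payload": {
  "commands": [0.02,0,0,0,0,0,0.06,0.0195,0,0,0,0,0,0.05,0,0,0,0,0,0,0.015,0,0,0,0,0,0,0.015,0,0,0,0,0,0,0.015],
  "squeeze": 25
}}

```text
clock: 5.4
eef_pos: [496.4, -60.7, 6.4]
eef_rot: [-1.514, 1.569, -0.226]
wrist_force: [-0.6, 0.0, 0.4]
finger_gap: 23.1
```

{"api": "step_arm", "payload": {
  "commands": [0,0,0,0,0,0,0.015,-0.05,0,0,0,0,0,0.015,-0.05,0,0,0,0,0,0.015,-0.05,0,0,0,0,0,0.015,0,0,0,0,0,0,0.015]
}}

```text
clock: 6.02
eef_pos: [497.4, -60.9, 159.2]
eef_rot: [-1.478, 1.564, -0.19]
wrist_force: [0.6, 0.2, -0.9]
finger_gap: 22.4
```

```bash
python3 - <<'E'
from h import *
s=manip.read_state();print(s['clock'],s['eef_pos'],s['finger_gap'],s['wrist_force'])
go([500,82,180],Rdown(0),5)
E
```

```text
6.025 [497.3834419  -60.92080694 159.17639742] 22.424692451687225 [ 0.58137446  0.19831216 -0.86274246]
[-0.0042, 0.0074, 0.0276] [-3.24, -0.0, 0.08]
[-0.0042, 0.0059, 0.028] [-3.24, -0.0, 0.08]
[-0.0042, 0.0043, 0.0283] [-3.24, -0.0, 0.08]
[-0.0042, 0.0027, 0.0285] [-3.24, -0.0, 0.08]
[-0.0042, 0.0011, 0.0286] [-3.24, -0.0, 0.08]
```

{"api": "step_arm", "payload": {
  "commands": [0,0.0185,0.0235,-3.25,0,0,0.015,0,0.017,0.0247,-3.25,0,0,0.015,0,0.0155,0.0255,-3.25,0,0,0.015,0,0.014,0.0262,-3.25,0,0,0.015,0,0.0125,0.027,-3.25,0,0,0.015]
}}

```text
clock: 6.65
eef_pos: [439.8, 78.8, 154.5]
eef_rot: [1.65, 1.569, -3.06]
wrist_force: [-0.2, 0.2, -0.9]
finger_gap: 22.3
```

{"api": "step_arm", "payload": {
  "commands": [0,0,0,0,0,0,0.015]
}}

```text
clock: 6.78
eef_pos: [439.9, 79.0, 154.6]
eef_rot: [1.584, 1.57, -3.125]
wrist_force: [0.1, 0.5, -0.6]
finger_gap: 22.6
```

```bash
python3 - <<'E'
from h import *
s=manip.read_state();print(s['clock'],s['eef_pos'],s['eef_rot'],s['finger_gap'])
c,im=snap('wrist','w3.png')
for t in ['slot','slot_mouth','shoulder','wedge_grip','wedge_tip']:
    print(t,[(np.round(d['centre'],1).tolist(),round(d['score'],2)) for d in manip.find_in(t,'wrist')][:4])
cv2.imwrite('pics/w3b.png',cv2.resize(im[:,:,::-1],(800,500),interpolation=cv2.INTER_CUBIC))
snap('scene','s3.png');snap('side','d3.png')
E
```

```text
6.775 [439.85931848  79.03815511 154.62241729] [ 1.58439035  1.56955722 -3.12483307] 22.55662772606998
slot [([387.3, 507.0], 0.68)]
slot_mouth [([386.2, 506.1], 0.83)]
shoulder [([387.8, 509.7], 0.72)]
wedge_grip [([283.3, 326.6], 0.68)]
wedge_tip [([280.9, 322.4], 0.9)]
```

View pics/w3b.png

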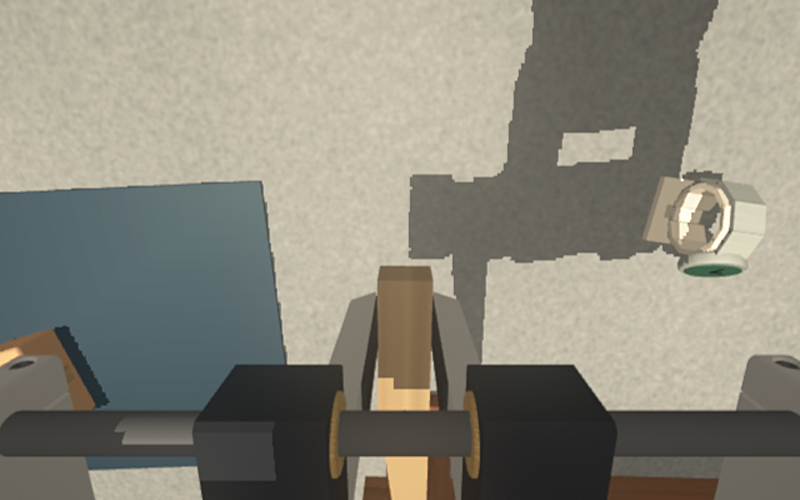

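```bash
python3 - <<'E'
from h import *
s=cv2.imread('pics/s3.png');d=cv2.imread('pics/d3.png')
a=d[85:185,245:378]; b=s[215:315,300:433]
A=cv2.resize(a,(798,600),interpolation=cv2.INTER_CUBIC);B=cv2.resize(b,(798,600),interpolation=cv2.INTER_CUBIC)
# stack: shrink to 400 wide would lose; use two 400x600 halves instead
a=d[95:175,290:360]; b=s[235:305,325:395]
cv2.imwrite('pics/c3.png',np.hstack([cv2.resize(a,(400,457),interpolation=cv2.INTER_CUBIC),cv2.resize(b,(400,400),interpolation=cv2.INTER_CUBIC).copy() if 0 else cv2.copyMakeBorder(cv2.resize(b,(400,400),interpolation=cv2.INTER_CUBIC),0,57,0,0,cv2.BORDER_CONSTANT)]))
E
```

```text
(no output)
```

View pics/c3.png

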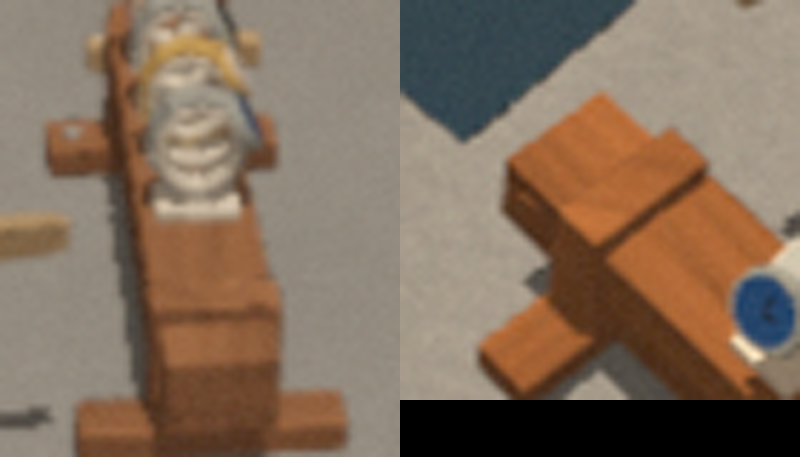

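```bash
python3 - <<'E'
from h import *
cs,cd=cam('scene'),cam('side')
S=lambda u,v:[235+v*.175,325+(u-400)*.175]
D=lambda u,v:[95+v*.175,290+u*.175]
def T(n,a,b):
    X=tri(cs,S(*a),cd,D(*b)); print(n,X.round(1),(proj(cs,X)-S(*a)).round(1),(proj(cd,X)-D(*b)).round(1))
T('ten end near',(600,95),(160,368));T('ten end far',(510,160),(278,360))
T('post out near',(665,130),(152,316));T('post out far',(567,213),(280,310))
T('post in near',(707,163),(150,286));T('post in far',(602,245),(280,288))
for z in (90,95,100,104,108): print(z,[onz(cs,S(*p),z)[:2].round(1).tolist() for p in((600,95),(510,160),(707,163),(602,245))])
# foot corners on side z=22
print('foot',onz(cd,D(78,403),22),onz(cd,D(345,393),22), 'far foot scene',onz(cs,S(480,350),22),onz(cs,S(553,295),22))
# rail line for yaw: scene stand far end from first pic
for nm,im_,c,co in (('scene','s3',cs,(130,170,300,440)),):
    pass
E
python3 - <<'E'
import sys;sys.path.insert(0,'.')
from h import *
s=cv2.imread('pics/s3.png')
# fresh detections on w/ outlines for slot
for n in('scene','side'):
    snap(n)
    for t in('slot','slot_mouth','shoulder'):
        for d in manip.outline_of(t,n)[:2]:
            m=d['pixels'];r,c=np.where(m);print(n,t,d['score'],d['centre'],m.sum(),r.min(),r.max(),c.min(),c.max())
E
```

```text
ten end near [628.6  49.5  88.4] [-0.4  0.9] [0.4 0.8]
ten end far [692.7  48.7  90.9] [-0.1  0.2] [0.1 0.2]
post out near [627.   89.   97.8] [-0.2  0.3] [0.1 0.3]
post out far [698.4  90.6  97.1] [ 0.2 -0.5] [-0.2 -0.4]
post in near [628.2 116.6 100.5] [-0.  0.] [0. 0.]
post in far [700.5 113.9  97.5] [ 0.5 -1. ] [-0.4 -0.8]
90 [[632.5, 49.7], [692.8, 48.2], [622.1, 112.5], [693.5, 111.6]]
95 [[635.3, 52.0], [695.3, 50.4], [625.1, 114.4], [696.1, 113.6]]
100 [[638.2, 54.3], [697.9, 52.7], [628.0, 116.4], [698.7, 115.6]]
104 [[640.5, 56.1], [700.0, 54.6], [630.3, 118.0], [700.8, 117.2]]
108 [[642.8, 57.9], [702.1, 56.4], [632.7, 119.6], [702.8, 118.8]]
foot [585.56585306 115.63565419  22.        ] [744.95947818 109.0877133   22.        ] far foot scene [745.6642747   87.47187235  22.        ] [697.27183574  88.93772899  22.        ]
scene slot 0.85 [327.7, 422.5] 6789 259 399 338 489
scene slot_mouth 0.73 [325.6, 428.0] 7103 258 399 339 488
scene shoulder 0.72 [322.8, 422.7] 7036 259 399 338 489
side slot 0.92 [127.6, 320.3] 2025 85 175 298 350
side slot_mouth 0.81 [123.0, 320.9] 2102 84 175 298 350
side shoulder 0.93 [126.1, 321.9] 2011 86 175 298 350
```

```bash
python3 - <<'E'
from h import *
cs=cam('scene'); S=lambda u,v:[100+v/2,180+u/2]
P={k:onz(cs,S(*k),90) for k in ((362,304),(618,541),(327,327),(583,578))}
for k,v in P.items(): print(k,v.round(1))
for a,b in (((362,304),(618,541)),((327,327),(583,578))):
    d=P[b]-P[a]; print('yaw',-np.degrees(np.arctan2(d[0],d[1])))
s=cv2.imread('pics/s3.png'); c=s[265:400,340:490]; cv2.imwrite('pics/s3c.png',cv2.resize(c,(666,600),interpolation=cv2.INTER_CUBIC))
E
```

```text
(362, 304) [631.3  52.5  90. ]
(618, 541) [647.6 490.1  90. ]
(327, 327) [695.5  48.   90. ]
(583, 578) [713.9 488.1  90. ]
yaw -2.1319817747299696
yaw -2.399090677470009
```

View pics/s3c.png

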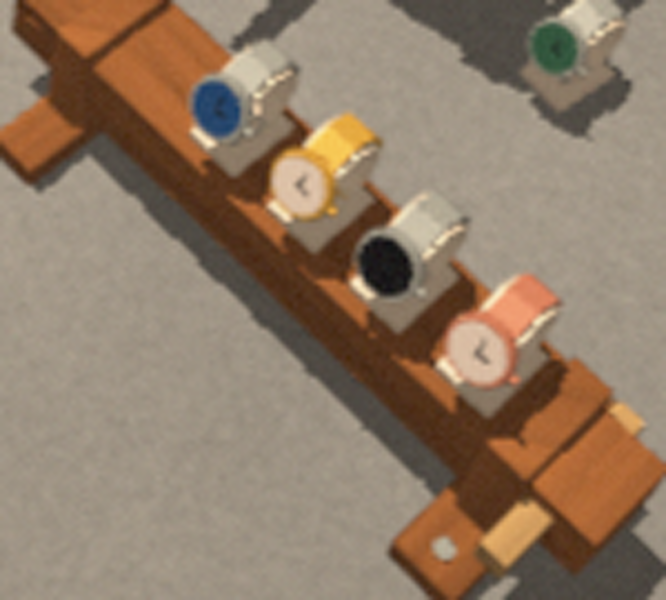

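```bash
cat >> h.py <<'E'
O=np.array([662.7,93.0,68.]); YS=-2.3
def W(x,y,z=0):
    a=np.radians(YS); return O+[x*np.cos(a)-y*np.sin(a),x*np.sin(a)+y*np.cos(a),z]
def toS(p):
    a=np.radians(YS); d=np.array(p)-O; return np.array([d[0]*np.cos(a)+d[1]*np.sin(a),-d[0]*np.sin(a)+d[1]*np.cos(a),d[2]])
E
python3 - <<'E'
from h import *
p=W(-171,-18.5,-5.8);print(p); go(p,Rdown(YS),4)
E
```

```text
[491.09532027  81.37744021  62.2       ]
[0.0233, -0.0126, 0.0008] [0.59, 0.0, 0.0]
[0.0233, -0.0126, 0.001] [0.59, 0.0, 0.0]
[0.0233, -0.0126, 0.0011] [0.59, 0.0, 0.0]
[0.0233, -0.0126, 0.0012] [0.59, 0.0, 0.0]
```

{"api": "step_arm", "payload": {
  "commands": [0.0233,-0.0126,0.0009,0.6,0,0,0.015,0.0233,-0.0126,0.001,0.6,0,0,0.015,0.0233,-0.0126,0.0011,0.6,0,0,0.015,0.0233,-0.0126,0.0012,0.6,0,0,0.015,0,0,0,0,0,0,0.015]
}}

```text
clock: 8.2
eef_pos: [490.6, 81.3, 60.9]
eef_rot: [1.696, 1.568, -3.057]
wrist_force: [-0.1, -0.2, -0.6]
finger_gap: 22.2
```

```bash
python3 - <<'E'
from h import *
s=manip.read_state();print(s['clock'],s['eef_pos'],s['eef_rot'],toS(s['eef_pos']))
_,a=snap('side','d4.png');_,b=snap('scene','s4.png')
A=cv2.resize(a[105:175,265:345,::-1],(640,560),interpolation=cv2.INTER_CUBIC) 
A=cv2.resize(a[100:180,280:350,::-1],(400,457),interpolation=cv2.INTER_CUBIC);B=cv2.resize(b[225:305,325:395,::-1],(400,457),interpolation=cv2.INTER_CUBIC)
cv2.imwrite('pics/c4.png',np.hstack([A,B]))
E
```

```text
8.2 [490.63041288  81.3288602   60.85371196] [ 1.69633667  1.56790043 -3.05722867] [-171.46258326  -18.56719844   -7.14628804]
```

View pics/c4.png

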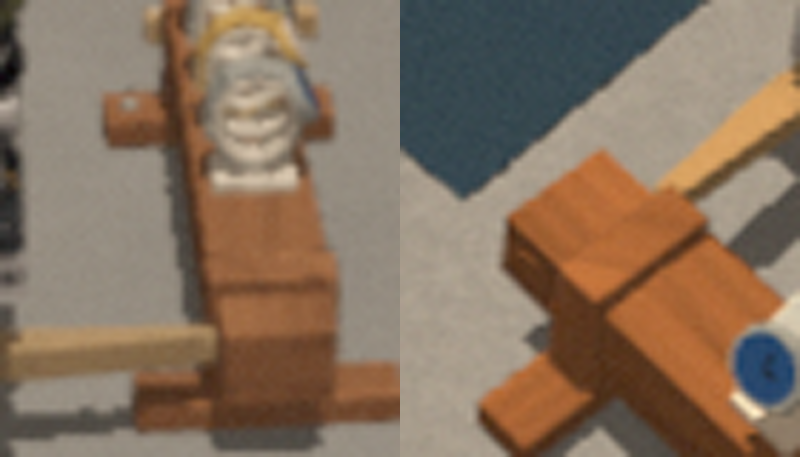

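```bash
python3 - <<'E'
from h import *
cs,cd=cam('scene'),cam('side')
X=onz(cd,[100+345*.175,280+215*.175],68);print('side z68',X,toS(X))
X=tri(cs,[225+185*.175,325+265*.175],cd,[100+338*.175,280+213*.175]);print(X,toS(X))
# tenon mouth-side end edge in side: u~218 at top v~328? end near corner
print(proj(cd,W(-32,-12,0)), proj(cd,W(-32,-44,22)),proj(cd,W(32,-44,22)),proj(cs,W(-32,-44,22)),proj(cs,W(32,-44,22)))
p=np.array(manip.read_state()['eef_pos']); print(proj(cd,W(-171.5+134,-18.5+6.2,0)))
E
```

```text
side z68 [628.11909246  75.56883938  68.        ] [-33.85350527 -18.8049118    0.        ]
[621.19257497  77.24491913  75.69584392] [-40.84170681 -17.40815587   7.69584392]
[159.15736685 318.03050056] [159.21520328 318.8758001 ] [158.47237732 338.90134539] [251.09105597 361.03360242] [262.94113399 344.10898048]
[159.27219541 316.35862669]
```

{"api": "step_arm", "payload": {
  "commands": [-0.0015,0,0,0,0,0,0.015,0,-0.008,0.0005,0,0,0,0.015,0,-0.008,0.0005,0,0,0,0.015,0,-0.008,0.0005,0,0,0,0.015,0,0,0,0,0,0,0.015]
}}

```text
clock: 8.93
eef_pos: [515.8, 81.9, 63.6]
eef_rot: [-1.601, 1.571, -0.072]
wrist_force: [-0.1, -0.7, -1.3]
finger_gap: 22.5
```

{"api": "step_arm", "payload": {
  "commands": [0,-0.006,0.0005,0,0,0,0.015,0,-0.006,0.0005,0,0,0,0.015,0,-0.006,0.0,0,0,0,0.015,0,0,0,0,0,0,0.015]
}}

```text
clock: 9.43
eef_pos: [533.6, 82.1, 63.6]
eef_rot: [-0.484, 1.571, 1.046]
wrist_force: [0.6, -0.3, -0.5]
finger_gap: 22.1
```

```bash
python3 - <<'E'
from h import *
s=manip.read_state();print(s['clock'],s['wrist_force'],s['moment'],toS(s['eef_pos']))
E
```

```text
9.425 [ 0.59441748 -0.32237955 -0.50395286] [ 0.00281127  0.05365519 -0.00825636] [-128.58359786  -16.05449065   -4.44963709]
```

{"api": "step_arm", "payload": {
  "commands": [0.001,-0.004,0.0005,0,0,0,0.015,0,-0.005,0.0005,0,0,0,0.015,0,-0.005,0.0005,0,0,0,0.015,0,0,0,0,0,0,0.015]
}}

```text
clock: 9.93
eef_pos: [547.8, 82.8, 62.6]
eef_rot: [-2.038, 1.57, -0.508]
wrist_force: [1.3, -4.1, -0.7]
finger_gap: 22.1
```

{"api": "step_arm", "payload": {
  "commands": [0,-0.004,0.0002,0,0,0,0.015,0,-0.004,0.0002,0,0,0,0.015,0,0,0,0,0,0,0.015]
}}

```text
clock: 10.3
eef_pos: [555.4, 83.0, 62.6]
eef_rot: [-3.129, 1.571, -1.599]
wrist_force: [-0.6, -4.4, 0.5]
finger_gap: 22.5
```

```bash
python3 - <<'E'
from h import *
s=manip.read_state();print(s['clock'],s['wrist_force'],s['moment'],toS(s['eef_pos']))
E
```

```text
10.3 [-0.55873406 -4.43271532  0.51178602] [-0.8498146   0.12166847 -0.27606077] [-106.77477102  -14.29801769   -5.40070789]
```

{"api": "step_arm", "payload": {
  "commands": [0,-0.003,-0.0006,0,0,0,0.015,0,-0.003,0,0,0,0,0.015,0,0,0,0,0,0,0.015]
}}

```text
clock: 10.68
eef_pos: [561.6, 82.3, 62.7]
eef_rot: [-1.503, 1.57, 0.027]
wrist_force: [-0.8, -3.9, -0.7]
finger_gap: 22.4
```

{"api": "step_arm", "payload": {
  "commands": [0,-0.002,0,0,0,0,0.015,0,-0.002,0,0,0,0,0.015,0,0,0,0,0,0,0.015]
}}

```text
clock: 11.05
eef_pos: [565.2, 82.2, 62.6]
eef_rot: [1.894, 1.571, -2.859]
wrist_force: [-3.0, -3.2, -1.3]
finger_gap: 22.5
```

```bash
python3 - <<'E'
from h import *
s=manip.read_state();print(s['clock'],s['wrist_force'],s['moment'],toS(s['eef_pos']))
E
```

```text
11.05 [-3.01269713 -3.2268395  -1.34000185] [-0.74621336  0.504213   -0.20917987] [-96.9475241  -14.74873231  -5.41561297]
```

{"api": "step_arm", "payload": {
  "commands": [0,-0.001,0,0,0,0,0.015,0,0,0,0,0,0,0.015]
}}

```text
clock: 11.3
eef_pos: [566.1, 82.1, 62.6]
eef_rot: [1.712, 1.57, -3.041]
wrist_force: [-2.9, -3.5, -0.3]
finger_gap: 22.5
```

{"api": "step_arm", "payload": {
  "commands": [0,0,0,0,0,0,0.03,0,0,0,0,0,0,0.04,0,0,0,0,0,0,0.05]
}}

```text
clock: 11.68
eef_pos: [566.5, 82.3, 62.8]
eef_rot: [-1.197, 1.57, 0.332]
wrist_force: [-0.0, 0.2, 0.0]
finger_gap: 47.0
```

```bash
python3 - <<'E'
from h import *
s=manip.read_state();print(s['clock'],s['wrist_force'],s['moment'],toS(s['eef_pos']),s['finger_gap'])
_,a=snap('side','d5.png');_,b=snap('scene','s5.png');snap('wrist','w5.png')
A=cv2.resize(a[100:180,270:350,::-1],(400,400),interpolation=cv2.INTER_CUBIC);B=cv2.resize(b[225:305,325:405,::-1],(400,400),interpolation=cv2.INTER_CUBIC)
cv2.imwrite('pics/c5.png',np.hstack([A,B]))
E
```

```text
11.675 [-0.04558649  0.18451299  0.00851846] [ 0.02030637 -0.01285694  0.02398326] [-95.69121285 -14.53583627  -5.17102851] 46.96854661109595
```

View pics/c5.png

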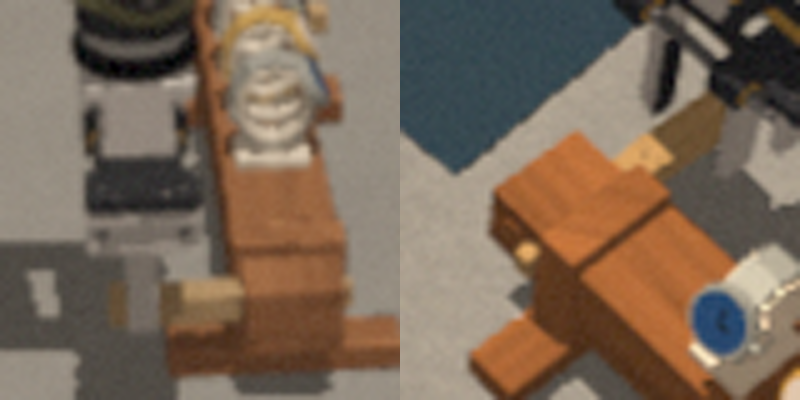

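```bash
python3 - <<'E'
from h import *
s=manip.read_state();print(s['joints'])
go([575,-275,190],Rdown(-70),9,p0=W(-95.7,-14.5,115),R0=Rdown(YS))
E
```

```text
[ 8.00753894e-02  5.02469584e-01  1.59318304e+00  1.08105634e-04
  1.04568538e+00 -1.44964039e+00]
[-0.0008, -0.0025, -0.0396] [7.52, 0.0, 0.0]
[-0.0008, -0.0077, -0.039] [7.52, 0.0, 0.0]
[-0.0008, -0.0127, -0.0376] [7.52, 0.0, 0.0]
[-0.0008, -0.0176, -0.0356] [7.52, 0.0, 0.0]
[-0.0008, -0.0221, -0.033] [7.52, 0.0, 0.0]
[-0.0008, -0.0262, -0.0298] [7.52, 0.0, 0.0]
[-0.0008, -0.0299, -0.0262] [7.52, 0.0, 0.0]
[-0.0008, -0.0331, -0.022] [7.52, 0.0, 0.0]
[-0.0008, -0.0356, -0.0175] [7.52, 0.0, 0.0]
```

{"api": "step_arm", "payload": {
  "commands": [-0.03,0,0,0,0,0,0.05,-0.03,0,0,0,0,0,0.05,-0.03,0,0,0,0,0,0.06,-0.03,0,0,0,0,0,0.094]
}}

```text
clock: 12.32
eef_pos: [566.2, 82.1, 183.7]
eef_rot: [-1.114, 1.571, 0.415]
wrist_force: [0.7, 0.3, -0.3]
finger_gap: 66.6
```

{"api": "step_arm", "payload": {
  "commands": [-0.001,-0.0025,-0.0396,7.5,0,0,0.094,-0.001,-0.0077,-0.039,7.5,0,0,0.094,-0.001,-0.0127,-0.0376,7.5,0,0,0.094,-0.001,-0.0176,-0.0356,7.5,0,0,0.094,-0.001,-0.0221,-0.033,7.5,0,0,0.094]
}}

```text
clock: 12.95
eef_pos: [570.9, -117.7, 187.8]
eef_rot: [-0.905, 1.571, -0.034]
wrist_force: [0.2, -0.1, 0.4]
finger_gap: 93.9
```

{"api": "step_arm", "payload": {
  "commands": [-0.001,-0.0262,-0.0298,7.5,0,0,0.094,0,-0.0299,-0.0262,7.5,0,0,0.094,0,-0.0331,-0.022,7.5,0,0,0.094,0,-0.0356,-0.0175,7.6,0,0,0.094,0,0,0,0,0,0,0.094]
}}

```text
clock: 13.58
eef_pos: [574.6, -277.4, 188.1]
eef_rot: [2.66, 1.57, 3.006]
wrist_force: [0.2, 0.4, -0.2]
finger_gap: 94.0
```

```bash
python3 - <<'E'
from h import *
s=manip.read_state();print(s['clock'],s['eef_pos'],s['joints'])
c,im=snap('wrist','w6.png')
for t in ['mallet_grip','mallet_head']:
    for d in manip.outline_of(t,'wrist')[:2]:
        r,q=np.where(d['pixels']);print(t,round(d['score'],2),d['centre'],r.size,r.min(),r.max(),q.min(),q.max())
cv2.imwrite('pics/w6b.png',im[:,:,::-1])
print(proj(c,[559,-227,39]),proj(c,[576,-274,30]),proj(c,[613,-373,30]))
E
```

```text
13.575 [ 574.55445108 -277.37015177  188.11205021] [-5.07093529e-01  5.11470309e-01  1.26718070e+00 -1.51031119e-04
  1.36332109e+00 -8.52917438e-01]
mallet_grip 0.85 [145.1, 328.4] 6377 108 292 290 375
mallet_grip 0.85 [397.5, 298.4] 328 391 399 175 322
mallet_head 0.86 [147.0, 326.9] 6409 108 293 290 375
mallet_head 0.64 [397.6, 298.4] 350 391 399 174 322
[133.64969531 327.27297568] [183.49139144 327.02549668] [278.46817922 327.77806837]
```

View pics/w6b.png

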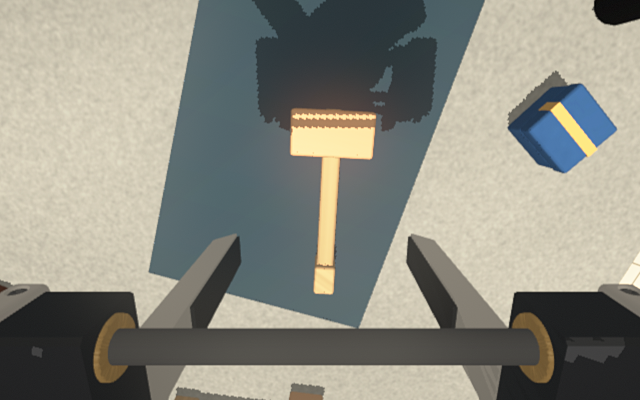

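```bash
python3 - <<'E'
from h import *
c=cam('wrist'); im=cv2.imread('pics/w6.png').astype(int)
m=(im[:,:,2]-im[:,:,0]>40)
P=[]
for r in range(165,262,6):
    q=np.where(m[r,300:350])[0]+300; a,b=onz(c,[r,q.min()-.5],34),onz(c,[r,q.max()+.5],34); P.append((a+b)/2); 
    if r%24==21: print(r,q.min(),q.max(),np.linalg.norm(a-b))
P=np.array(P)
vx,vy,x0,y0=cv2.fitLine(P[:,:2].astype(np.float32),cv2.DIST_L2,0,.01,.01).ravel()
d=np.array([vx,vy]); d*=np.sign(vy); print('handle->head dir',np.degrees(np.arctan2(d[1],d[0])))
hd=[onz(c,p,39) for p in ([158,291],[160,373],[110,292],[113,376])]
for h in hd: print(h.round(1))
L=[]
for r0,col in ((158,333),(159,340),(158,310)): L.append(((onz(c,[r0,col],39)[:2]-[x0,y0])@d))
e=onz(c,[293,324],34)[:2]; print('near head edge s',L,'far', (onz(c,[110,333],39)[:2]-[x0,y0])@d,'handle end',(e-[x0,y0])@d,'width',np.linalg.norm(hd[1]-hd[0]))
s=np.mean(L)+22; H=np.array([x0,y0])+d*s; G=H-d*50; print('head',H,'grip',G)
E
```

```text
165 321 339 18.607575789981777
189 320 337 17.96847383296524
213 319 336 18.32209480163875
237 318 334 17.65160079579918
261 315 333 20.132457885093718
handle->head dir 107.16924
[ 534.7 -257.7   39. ]
[ 609.2 -232.4   39. ]
[ 521.2 -215.3   39. ]
[ 595.1 -190.9   39. ]
near head edge s [np.float64(57.8602315934125), np.float64(57.25473807317093), np.float64(56.69186817538575)] far 102.2958532586772 handle end -90.64576015057291 width 78.76564659779044
head [ 563.94399931 -224.05890009] grip [ 578.70375921 -271.83074686]
```

```bash
python3 - <<'E'
from h import *
go([577.5,-267,5],Rdown(-72.3),6)
E
```

```text
[0.0306, 0.001, 0.0008] [0.41, -0.0, -0.0]
[0.0306, 0.001, 0.0008] [0.41, -0.0, -0.0]
[0.0306, 0.001, 0.0008] [0.41, -0.0, -0.0]
[0.0306, 0.001, 0.0008] [0.41, -0.0, -0.0]
[0.0306, 0.001, 0.0008] [0.41, -0.0, -0.0]
[0.0306, 0.0011, 0.0008] [0.41, -0.0, -0.0]
```

{"api": "step_arm", "payload": {
  "commands": [0.0306,0.001,0.0008,0.4,0,0,0.08,0.0306,0.001,0.0008,0.4,0,0,0.06,0.0306,0.001,0.0008,0.4,0,0,0.06,0.0306,0.001,0.0008,0.4,0,0,0.06,0.0306,0.001,0.0008,0.4,0,0,0.06],
  "squeeze": 60
}}

```text
clock: 14.35
eef_pos: [577.5, -267.8, 35.1]
eef_rot: [-0.587, 1.57, -0.27]
wrist_force: [-0.1, 0.1, -0.6]
finger_gap: 59.9
```

{"api": "step_arm", "payload": {
  "commands": [0.0296,0.001,0.0008,0.4,0,0,0.05,0,0,0,0,0,0,0.05]
}}

```text
clock: 14.6
eef_pos: [577.8, -266.6, 5.3]
eef_rot: [2.236, 1.57, 2.546]
wrist_force: [0.3, -0.6, 0.7]
finger_gap: 50.0
```

{"api": "step_arm", "payload": {
  "commands": [0,0,0,0,0,0,0.01,0,0,0,0,0,0,0.01,0,0,0,0,0,0,0.01,0,0,0,0,0,0,0.01]
}}

```text
clock: 15.1
eef_pos: [577.7, -267.9, 6.3]
eef_rot: [-0.484, 1.571, -0.176]
wrist_force: [-0.5, 0.4, 1.4]
finger_gap: 17.6
```

```bash
python3 - <<'E'
from h import *
s=manip.read_state();print(s['clock'],s['eef_pos'],mat(s['eef_rot']).round(3),s['finger_gap'],s['wrist_force'],s['moment'])
E
```

```text
15.1 [ 577.70066322 -267.91427893    6.30888139] [[ 0.    -0.303  0.953]
 [-0.     0.953  0.303]
 [-1.    -0.     0.   ]] 17.628363024429586 [-0.53031643  0.44018352  1.4298693 ] [ 0.10105259  0.10296702 -0.00138744]
```

{"api": "step_arm", "payload": {
  "commands": [-0.01,0,0,0,0,0,0.01,-0.03,0,0,0,0,0,0.01,-0.03,0,0,0,0,0,0.01,-0.03,0,0,0,0,0,0.01,0,0,0,0,0,0,0.01]
}}

```text
clock: 15.72
eef_pos: [578.5, -268.5, 108.5]
eef_rot: [-0.803, 1.567, -0.495]
wrist_force: [0.4, -0.6, -2.8]
finger_gap: 17.7
```

```bash
python3 - <<'E'
from h import *
s=manip.read_state();print(s['clock'],s['eef_pos'],s['finger_gap'],s['wrist_force'],s['moment'])
p=W(-200,-59.5,32);print(p)
go(p,Rdown(YS-90),10)
c,im=snap('wrist','w7.png'); im=im.astype(int); m=(im[:,:,0]-im[:,:,2]>40)
r,q=np.where(m[:330]); print(r.min(),r.max(),q.min(),q.max())
for rr in range(80,330,15):
    k=np.where(m[rr,200:450])[0]+200; print(rr,(k.min(),k.max()) if k.size else None,end=' ')
E
```

```text
15.725 [ 578.49454123 -268.46174525  108.50495092] 17.698808450476026 [ 0.37159361 -0.60372484 -2.83369651] [-0.0929819   0.032174   -0.01701969]
[460.47327932  41.574292   100.        ]
[0.0007, 0.0331, -0.0019] [1.99, 0.02, 0.01]
[0.0008, 0.033, -0.003] [1.99, 0.02, 0.01]
[0.0008, 0.0329, -0.0042] [1.99, 0.02, 0.01]
[0.0008, 0.0328, -0.0053] [1.99, 0.02, 0.01]
[0.0008, 0.0325, -0.0064] [1.99, 0.02, 0.01]
[0.0008, 0.0323, -0.0076] [1.99, 0.02, 0.01]
[0.0008, 0.032, -0.0087] [1.99, 0.02, 0.01]
[0.0008, 0.0317, -0.0098] [1.99, 0.02, 0.01]
[0.0008, 0.0313, -0.0109] [1.99, 0.02, 0.01]
[0.0008, 0.0309, -0.012] [1.99, 0.02, 0.01]
99 329 232 639
80 None 95 None 110 None 125 None 140 (np.int64(232), np.int64(415)) 155 (np.int64(233), np.int64(415)) 170 (np.int64(234), np.int64(414)) 185 (np.int64(235), np.int64(413)) 200 (np.int64(236), np.int64(411)) 215 (np.int64(237), np.int64(411)) 230 (np.int64(243), np.int64(408)) 245 (np.int64(305), np.int64(341)) 260 (np.int64(305), np.int64(341)) 275 (np.int64(306), np.int64(341)) 290 (np.int64(305), np.int64(341)) 305 (np.int64(306), np.int64(340)) 320 (np.int64(278), np.int64(369))
```

{"api": "step_arm", "payload": {
  "commands": [0.0008,0.0331,-0.0019,2,0,0,0.01,0.0008,0.033,-0.003,2,0,0,0.01,0.0008,0.0329,-0.0042,2,0,0,0.01,0.0008,0.0328,-0.0053,2,0,0,0.01,0.0008,0.0325,-0.0064,2,0,0,0.01]
}}

```text
clock: 16.4
eef_pos: [517.3, -111.8, 100.4]
eef_rot: [2.729, 1.568, 2.861]
wrist_force: [0.6, 0.3, -2.8]
finger_gap: 17.5
```

{"api": "step_arm", "payload": {
  "commands": [0.0008,0.0323,-0.0076,2,0,0,0.01,0.0008,0.032,-0.0087,2,0,0,0.01,0.0008,0.0317,-0.0098,2,0,0,0.01,0.0008,0.0313,-0.0109,2,0,0,0.01,0.0008,0.0309,-0.012,2,0,0,0.01]
}}

```text
clock: 17.02
eef_pos: [458.3, 42.9, 96.6]
eef_rot: [-3.086, 1.568, -3.129]
wrist_force: [-0.0, 0.7, -3.1]
finger_gap: 17.6
```

{"api": "step_arm", "payload": {
  "commands": [0.024,0,0,0,0,0,0.01,0.023,0,0,0,0,0,0.01,0,0,0,0,0,0,0.01]
}}

```text
clock: 17.4
eef_pos: [457.9, 41.9, 48.9]
eef_rot: [-3.078, 1.566, -3.119]
wrist_force: [0.3, -0.4, -1.9]
finger_gap: 17.3
```

```bash
python3 - <<'E'
from h import *
s=manip.read_state();print(s['clock'],s['eef_pos'],toS(s['eef_pos']),s['finger_gap'],s['wrist_force'],s['moment'])
c,im=snap('wrist','w8.png')
Rt=mat(s['eef_rot']);p=np.array(s['eef_pos']);print(Rt.round(3))
pr=lambda v: proj(c,p+Rt@np.array(v)).round(1)
print('exp head near top edge',pr([-32.7,23,0]),'far top',pr([-32.7,67,0]),'corners',pr([-32.7,23,40]),pr([-32.7,23,-40]))
print('exp wedge butt top corners',proj(c,W(-121,-3,10)),proj(c,W(-121,-26,10)))
_,a=snap('side','d8.png');_,b=snap('scene','s8.png')
cv2.imwrite('pics/c8.png',np.hstack([cv2.resize(im[60:340,180:460,::-1],(400,400)),cv2.resize(a[110:190,250:330,::-1],(400,400),interpolation=cv2.INTER_CUBIC)]))
im=im.astype(int);m=(im[:,:,0]-im[:,:,2]>40)
for rr in range(120,330,10):
    k=np.where(m[rr,180:480])[0]+180; print(rr,(int(k.min()),int(k.max())) if k.size else None,end=' ')
E
```

```text
17.4 [457.88770914  41.94828338  48.89027979] [-202.59849618  -59.23007347  -19.10972021] 17.253916716424136 [ 0.28636537 -0.4030132  -1.88958448] [-0.0944217   0.09592079  0.02391866]
[[-0.005  0.041  0.999]
 [-0.     0.999 -0.041]
 [-1.    -0.    -0.005]]
exp head near top edge [231.1 325.8] far top [132.3 326.1] corners [231.2 414.1] [231.  237.4]
exp wedge butt top corners [156.93978873 512.85979609] [207.52788925 505.30988863]
120 None 130 (251, 362) 140 (232, 415) 150 (232, 416) 160 (233, 415) 170 (234, 414) 180 (234, 413) 190 (235, 413) 200 (236, 412) 210 (236, 411) 220 (237, 410) 230 (242, 408) 240 (306, 341) 250 (305, 341) 260 (306, 341) 270 (306, 340) 280 (306, 340) 290 (306, 341) 300 (306, 340) 310 (306, 340) 320 (278, 369)
```

```bash
python3 - <<'E'
from h import *
im=cv2.imread('pics/w8.png').astype(int)
m=(im[:,:,2]-im[:,:,0])
for rr in range(145,230,5):
    print(rr,' '.join(str(v) for v in m[rr,470:640:6]))
E
```

```text
145 16 12 12 12 13 13 10 10 47 46 45 53 54 55 54 54 54 55 55 54 56 57 55 44 44 43 43 44 44
150 26 25 26 25 27 27 26 25 25 41 48 55 55 54 54 53 55 55 54 55 56 54 55 55 56 56 55 49 43
155 27 27 26 26 26 44 47 45 45 45 45 45 43 42 42 43 39 38 38 38 33 33 33 32 32 26 26 26 25
160 28 27 27 27 26 42 43 45 64 83 84 84 80 71 70 70 70 58 58 59 60 50 48 49 49 48 47 48 46
165 27 27 25 25 27 41 41 40 105 100 100 99 100 100 100 99 100 101 100 99 102 100 99 99 100 99 100 100 101
170 27 27 27 27 30 42 41 41 101 100 99 100 101 99 100 100 100 99 100 99 99 100 100 100 99 99 99 99 100
175 26 26 26 27 41 45 42 42 99 99 100 100 100 99 100 99 101 101 100 100 100 100 100 98 98 99 99 99 99
180 27 26 25 24 44 43 45 44 99 100 100 100 99 100 100 100 100 99 99 99 101 101 100 100 100 100 101 100 100
185 25 26 27 27 43 43 44 42 99 98 98 99 100 99 100 99 99 100 99 100 100 100 99 99 100 100 99 99 99
190 26 25 26 28 42 43 43 43 98 99 101 100 100 100 100 100 99 99 99 99 102 101 100 101 99 100 100 99 100
195 26 28 26 27 40 42 42 65 99 100 100 99 99 99 99 101 101 100 101 101 100 100 100 99 99 98 99 100 100
200 26 27 27 27 28 41 41 96 99 99 99 101 100 100 100 100 100 100 99 99 99 99 99 99 99 101 100 100 100
205 27 26 26 28 26 26 43 103 99 99 99 99 98 99 99 99 99 99 100 100 100 99 100 99 99 99 99 99 100
210 25 27 27 27 27 26 26 37 37 36 48 46 48 47 57 55 58 57 65 65 65 66 67 75 76 75 75 86 97
215 25 26 27 26 25 27 27 26 27 26 26 27 27 26 28 26 26 27 27 26 25 26 27 25 26 25 26 25 50
220 27 27 26 26 25 27 27 26 28 26 26 28 27 25 28 27 27 27 26 27 26 24 27 25 25 26 25 26 49
225 27 26 26 27 27 27 25 27 28 26 26 27 27 27 25 26 26 26 26 24 26 25 28 25 26 25 26 26 47
```

{"api": "step_arm", "payload": {
  "commands": [-0.0045,0,0.008,0,0,0,0.01,0,0,0.008,0,0,0,0.01,0,0,0,0,0,0,0.01]
}}

```text
clock: 17.92
eef_pos: [476.3, 41.2, 55.8]
eef_rot: [0.047, 1.57, 0.006]
wrist_force: [-0.8, -0.0, -3.2]
finger_gap: 17.6
```

{"api": "step_arm", "payload": {
  "commands": [0,0,0.008,0,0,0,0.01,0,0,0.008,0,0,0,0.01,0,0,0.006,0,0,0,0.01,0,0,0.006,0,0,0,0.01]
}}

```text
clock: 18.42
eef_pos: [503.9, 40.1, 55.5]
eef_rot: [-2.991, 1.571, -3.032]
wrist_force: [-0.6, -0.1, -2.2]
finger_gap: 17.8
```

{"api": "step_arm", "payload": {
  "commands": [0,0,-0.012,0,0,0,0.01,0,0,-0.004,0,0,0,0.01,0,0,0,0,0,0,0.01]
}}

```text
clock: 18.8
eef_pos: [487.2, 40.8, 55.7]
eef_rot: [0.205, 1.571, 0.164]
wrist_force: [1.2, -0.8, -1.8]
finger_gap: 17.8
```

```bash
cat >> h.py <<'E'
def butt(tag):
    s=manip.read_state(); c,im=snap('wrist',tag+'.png'); m=im[:,:,0].astype(int)-im[:,:,2]
    xs=[];rows=[]
    for r in range(165,206,5):
        k=np.where(m[r,440:]>75)[0]
        # take first run of wedge after the head (head ends < col 440)
        if k.size: X=onz(c,[r,k[0]+440-.5],78.5); xs.append(toS(X)[0]); rows.append(toS(X)[1])
    print(s['clock'],'TCP',toS(s['eef_pos']).round(1),'F',s['wrist_force'].round(1),'butt x',np.round(xs,1),'med',np.median(xs).round(2) if xs else None)
    # head right edge check
    k=np.where(m[200,330:440]>75)[0]; print('head right col@200',k.max()+330 if k.size else None)
E
python3 - <<'E'
from h import *
butt('t1')
E
```

```text
18.8 TCP [-173.3  -59.2  -12.3] F [ 1.2 -0.8 -1.8] butt x [-94.1 -94.3 -94.  -94.1 -93.8 -93.5 -93.6 -92.8 -92.9] med -93.79
head right col@200 411
```

```bash
python3 - <<'E'
from h import *
im=cv2.imread('pics/t1.png').astype(int); m=im[:,:,2]-im[:,:,0]
for rr in (150,170,185,200,215): print(rr,' '.join(str(v) for v in m[rr,424:560:4]));print('   R',' '.join(str(v) for v in im[rr,424:560:4,2]))
c=cam('wrist');print(proj(c,W(-119,-14,10)),proj(c,W(-119,-14,-10)))
E
```

```text
150 18 17 17 23 27 28 27 27 26 26 28 26 28 42 53 54 54 54 54 52 53 53 53 53 50 54 54 55 54 54 53 53 52 52
   R 113 113 111 164 200 207 207 203 203 203 208 202 173 94 97 99 98 98 98 98 98 98 97 96 98 96 98 97 97 97 97 97 95 96
170 20 19 17 47 45 44 56 54 55 54 54 54 54 54 53 54 54 54 52 101 99 99 99 99 99 100 99 99 99 100 100 99 99 100
   R 117 117 113 112 108 106 132 129 130 129 129 128 128 127 127 127 126 125 122 236 233 233 232 232 232 232 231 231 231 231 231 230 229 229
185 21 21 37 46 46 46 58 58 57 57 57 58 58 57 59 57 57 57 56 99 99 99 99 99 100 98 99 98 99 98 100 99 99 100
   R 113 127 146 113 113 112 138 137 137 135 136 135 135 135 135 133 132 134 129 241 240 240 240 240 240 240 239 239 238 238 238 237 236 237
200 30 30 28 27 45 48 53 54 54 53 52 54 52 53 53 52 52 52 74 99 99 100 100 100 100 100 100 99 99 99 99 100 99 99
   R 201 205 201 194 108 118 129 129 129 128 127 128 127 126 126 125 125 125 168 233 233 233 233 233 232 232 231 231 231 231 231 231 230 230
215 30 28 29 28 29 28 28 28 28 28 27 27 29 28 27 26 28 29 28 28 28 29 27 28 27 28 27 26 27 27 27 26 29 26
   R 202 202 207 208 203 205 200 209 208 208 202 209 215 213 200 199 208 214 211 206 211 213 202 209 210 211 208 204 208 206 200 198 215 200
[178.36681812 441.9089086 ] [170.47903669 429.12761425]
```

{"api": "step_arm", "payload": {
  "commands": [0,0,0.008,0,0,0,0.01,0,0,0.007,0,0,0,0.01,0,0,0.007,0,0,0,0.01]
}}

```text
clock: 19.23
eef_pos: [510.0, 39.8, 55.4]
eef_rot: [-2.82, 1.57, -2.861]
wrist_force: [-5.3, -3.2, -1.0]
finger_gap: 17.6
```

{"api": "step_arm", "payload": {
  "commands": [0,0,-0.012,0,0,0,0.01,0,0,-0.004,0,0,0,0.01,0,0,0,0,0,0,0.01]
}}

```text
clock: 19.6
eef_pos: [493.2, 40.6, 55.7]
eef_rot: [0.172, 1.571, 0.131]
wrist_force: [-0.3, 0.3, -1.9]
finger_gap: 17.6
```

```bash
python3 - <<'E'
t=open('h.py').read(); i=t.index('def butt')
open('h.py','w').write(t[:i]+'''def butt(tag):
    s=manip.read_state(); c,im=snap('wrist',tag+'.png'); m=cv2.blur(im[:,:,0].astype(np.float32)-im[:,:,2],(3,5))
    xs=[];cols=[]
    for r in range(172,203,3):
        k=np.where((m[r,425:-4]>50.5)&(m[r,427:-2]>50.5)&(m[r,429:]>50.5))[0]
        if k.size: X=onz(c,[r,k[0]+424.5],78.5); xs.append(toS(X)[0]); cols.append(int(k[0]+425))
    print(s['clock'],'TCP',toS(s['eef_pos']).round(1),'F',s['wrist_force'].round(1),'cols',cols,'butt x',np.median(xs).round(2) if xs else None)
''')
E
python3 - <<'E'
from h import *
butt('t2')
E
```

```text
19.6 TCP [-167.3  -59.1  -12.3] F [-0.3  0.3 -1.9] cols [448, 447, 446, 446, 446, 446, 445, 445, 445, 445, 445] butt x -111.48
```

{"api": "step_arm", "payload": {
  "commands": [0,0,0.008,0,0,0,0.01,0,0,0.007,0,0,0,0.01,0,0,0.007,0,0,0,0.01]
}}

```text
clock: 20.02
eef_pos: [515.7, 39.5, 55.3]
eef_rot: [-2.895, 1.569, -2.936]
wrist_force: [-6.3, -2.1, -1.9]
finger_gap: 17.6
```

{"api": "step_arm", "payload": {
  "commands": [0,0,-0.012,0,0,0,0.01,0,0,-0.004,0,0,0,0.01,0,0,0,0,0,0,0.01]
}}

```text
clock: 20.4
eef_pos: [499.3, 40.4, 55.8]
eef_rot: [0.182, 1.57, 0.14]
wrist_force: [-0.5, 0.3, -1.6]
finger_gap: 17.5
```

```bash
python3 - <<'E'
from h import *
butt('t3')
E
```

```text
20.4 TCP [-161.2  -59.1  -12.2] F [-0.5  0.3 -1.6] cols [446, 446, 445, 445, 445, 444, 444, 444, 444, 444, 444] butt x -105.97
```

{"api": "step_arm", "payload": {
  "commands": [0,0,0.008,0,0,0,0.01,0,0,0.007,0,0,0,0.01,0,0,0.006,0,0,0,0.01]
}}

```text
clock: 20.82
eef_pos: [520.8, 39.3, 55.4]
eef_rot: [-2.938, 1.57, -2.979]
wrist_force: [-7.3, -2.5, -2.1]
finger_gap: 17.9
```

{"api": "step_arm", "payload": {
  "commands": [0,0,-0.012,0,0,0,0.01,0,0,-0.004,0,0,0,0.01,0,0,0,0,0,0,0.01]
}}

```text
clock: 21.2
eef_pos: [504.2, 40.2, 55.7]
eef_rot: [0.18, 1.571, 0.139]
wrist_force: [0.8, -0.5, -2.3]
finger_gap: 17.3
```

```bash
python3 - <<'E'
from h import *
butt('t4')
E
```

```text
21.2 TCP [-156.3  -59.2  -12.3] F [ 0.8 -0.5 -2.3] cols [447, 446, 446, 445, 445, 445, 445, 445, 444, 445, 444] butt x -100.78
```

{"api": "step_arm", "payload": {
  "commands": [0,0,0.008,0,0,0,0.01,0,0,0.007,0,0,0,0.01,0,0,0.003,0,0,0,0.01]
}}

```text
clock: 21.62
eef_pos: [522.4, 39.2, 55.2]
eef_rot: [-2.957, 1.569, -2.998]
wrist_force: [-7.0, -1.7, -1.1]
finger_gap: 17.3
```

{"api": "step_arm", "payload": {
  "commands": [0,0,0.002,0,0,0,0.01]
}}

```text
clock: 21.75
eef_pos: [523.6, 39.2, 54.9]
eef_rot: [-3.035, 1.568, -3.076]
wrist_force: [-8.2, -0.4, -0.1]
finger_gap: 17.1
```

{"api": "step_arm", "payload": {
  "commands": [0,0,-0.012,0,0,0,0.01,0,0,-0.004,0,0,0,0.01,0,0,0,0,0,0,0.01]
}}

```text
clock: 22.12
eef_pos: [508.4, 40.0, 55.8]
eef_rot: [0.043, 1.57, 0.001]
wrist_force: [-0.7, 0.9, -2.9]
finger_gap: 17.2
```

```bash
python3 - <<'E'
from h import *
butt('t5')
E
```

```text
22.125 TCP [-152.   -59.2  -12.2] F [-0.7  0.9 -2.9] cols [442, 441, 440, 440, 440, 440, 440, 440, 439, 440, 439] butt x -98.91
```

{"api": "step_arm", "payload": {
  "commands": [0,0,0.008,0,0,0,0.01,0,0,0.006,0,0,0,0.01]
}}

```text
clock: 22.42
eef_pos: [523.3, 39.3, 55.6]
eef_rot: [0.051, 1.57, 0.009]
wrist_force: [-2.0, -1.0, -2.4]
finger_gap: 17.8
```

{"api": "step_arm", "payload": {
  "commands": [0,0,0.0015,0,0,0,0.01]
}}

```text
clock: 22.55
eef_pos: [524.1, 39.2, 55.3]
eef_rot: [-3.011, 1.57, -3.052]
wrist_force: [-5.1, -1.5, -1.1]
finger_gap: 17.8
```

{"api": "step_arm", "payload": {
  "commands": [0,0,0.001,0,0,0,0.01]
}}

```text
clock: 22.68
eef_pos: [524.3, 39.2, 55.2]
eef_rot: [-2.991, 1.569, -3.032]
wrist_force: [-7.9, -0.5, 0.3]
finger_gap: 17.7
```

{"api": "step_arm", "payload": {
  "commands": [0,0,-0.012,0,0,0,0.01,0,0,-0.003,0,0,0,0.01,0,0,0,0,0,0,0.01]
}}

```text
clock: 23.05
eef_pos: [510.0, 39.9, 55.8]
eef_rot: [0.067, 1.57, 0.025]
wrist_force: [1.2, 0.4, -2.1]
finger_gap: 17.6
```

```bash
python3 - <<'E'
from h import *
butt('t6')
E
```

```text
23.05 TCP [-150.5  -59.2  -12.2] F [ 1.2  0.4 -2.1] cols [440, 439, 438, 438, 438, 438, 438, 437, 437, 437, 437] butt x -98.36
```

{"api": "step_arm", "payload": {
  "commands": [0,0,0.003,0,0,0,0.01,0,0,0.012,0,0,0,0.01]
}}

```text
clock: 23.35
eef_pos: [525.4, 39.2, 55.6]
eef_rot: [-2.836, 1.571, -2.877]
wrist_force: [-6.3, -1.1, -1.4]
finger_gap: 17.6
```

{"api": "step_arm", "payload": {
  "commands": [0,0,0.001,0,0,0,0.01]
}}

```text
clock: 23.48
eef_pos: [526.5, 39.3, 55.3]
eef_rot: [3.038, 1.57, 2.997]
wrist_force: [-2.6, -0.6, -0.9]
finger_gap: 17.5
```

{"api": "step_arm", "payload": {
  "commands": [0,0,-0.012,0,0,0,0.01,0,0,-0.003,0,0,0,0.01,0,0,0,0,0,0,0.01]
}}

```text
clock: 23.85
eef_pos: [510.9, 39.9, 55.8]
eef_rot: [-0.037, 1.57, -0.078]
wrist_force: [0.4, 0.2, -2.9]
finger_gap: 17.5
```

```bash
python3 - <<'E'
from h import *
butt('t7')
for f in('t1','t6','t7'):
    im=cv2.imread(f'pics/{f}.png').astype(int);m=im[:,:,2]-im[:,:,0]
    print(f,[ (int(k.min())+220,int(k.max())+220) for k in (np.where(m[r,220:424]>60)[0] for r in (150,180,210,225,250))])
E
```

```text
23.85 TCP [-149.6  -59.2  -12.2] F [ 0.4  0.2 -2.9] cols [443, 442, 441, 441, 441, 441, 441, 441, 441, 441, 441] butt x -95.88
t1 [(233, 415), (235, 413), (237, 411), (239, 410), (306, 333)]
t6 [(233, 415), (235, 412), (237, 411), (239, 410), (306, 335)]
t7 [(233, 415), (235, 412), (237, 411), (239, 410), (315, 335)]
```

{"api": "step_arm", "payload": {
  "commands": [0,0,0.003,0,0,0,0.01,0,0,0.013,0,0,0,0.01]
}}

```text
clock: 24.15
eef_pos: [527.4, 39.1, 55.6]
eef_rot: [-2.76, 1.571, -2.801]
wrist_force: [-7.8, -2.8, -1.0]
finger_gap: 17.7
```

{"api": "step_arm", "payload": {
  "commands": [0,0,0.001,0,0,0,0.01]
}}

```text
clock: 24.28
eef_pos: [528.6, 39.1, 55.3]
eef_rot: [3.007, 1.57, 2.966]
wrist_force: [-1.8, 0.4, -1.2]
finger_gap: 17.5
```

{"api": "step_arm", "payload": {
  "commands": [0,0,-0.012,0,0,0,0.01,0,0,-0.003,0,0,0,0.01,0,0,0,0,0,0,0.01]
}}

```text
clock: 24.65
eef_pos: [512.8, 39.8, 55.8]
eef_rot: [0.019, 1.57, -0.022]
wrist_force: [-0.2, -0.4, -1.9]
finger_gap: 17.8
```

```bash
python3 - <<'E'
from h import *
butt('t8')
E
```

```text
24.65 TCP [-147.6  -59.2  -12.2] F [-0.2 -0.4 -1.9] cols [443, 442, 442, 442, 442, 441, 441, 441, 441, 441, 442] butt x -93.77
```

{"api": "step_arm", "payload": {
  "commands": [0,0,0.003,0,0,0,0.01,0,0,0.014,0,0,0,0.01]
}}

```text
clock: 24.95
eef_pos: [530.1, 39.1, 55.6]
eef_rot: [-3.014, 1.57, -3.056]
wrist_force: [-6.1, -0.4, -1.8]
finger_gap: 17.2
```

{"api": "step_arm", "payload": {
  "commands": [0,0,0.001,0,0,0,0.01]
}}

```text
clock: 25.08
eef_pos: [530.9, 39.0, 55.2]
eef_rot: [-3.102, 1.569, 3.14]
wrist_force: [-4.9, -0.8, -0.5]
finger_gap: 17.3
```

{"api": "step_arm", "payload": {
  "commands": [0,0,-0.012,0,0,0,0.01,0,0,-0.004,0,0,0,0.01,0,0,0,0,0,0,0.01]
}}

```text
clock: 25.45
eef_pos: [514.9, 39.7, 55.8]
eef_rot: [0.012, 1.57, -0.029]
wrist_force: [0.1, 0.3, -1.0]
finger_gap: 17.6
```

```bash
python3 - <<'E'
from h import *
butt('t9')
E
```

```text
25.45 TCP [-145.6  -59.2  -12.2] F [ 0.1  0.3 -1. ] cols [443, 443, 442, 442, 442, 442, 442, 442, 442, 442, 493] butt x -91.55
```

{"api": "step_arm", "payload": {
  "commands": [0,0,0.003,0,0,0,0.01,0,0,0.014,0,0,0,0.01]
}}

```text
clock: 25.75
eef_pos: [531.8, 38.9, 55.6]
eef_rot: [-2.861, 1.57, -2.902]
wrist_force: [-37.2, -15.6, 3.5]
finger_gap: 17.4
```

{"api": "step_arm", "payload": {
  "commands": [0,0,0.002,0,0,0,0.01]
}}

```text
clock: 25.88
eef_pos: [532.1, 38.6, 54.8]
eef_rot: [-3.004, 1.564, -3.044]
wrist_force: [-24.7, -4.2, 11.4]
finger_gap: 17.5
```

{"api": "step_arm", "payload": {
  "commands": [0,0,-0.012,0,0,0,0.01,0,0,-0.005,0,0,0,0.01,0,0,0,0,0,0,0.01]
}}

```text
clock: 26.25
eef_pos: [517.1, 39.6, 55.7]
eef_rot: [0.046, 1.57, 0.005]
wrist_force: [-0.2, 0.1, -1.7]
finger_gap: 17.3
```

```bash
python3 - <<'E'
from h import *
butt('t10')
E
```

```text
26.25 TCP [-143.4  -59.2  -12.3] F [-0.2  0.1 -1.7] cols [439, 439, 438, 438, 438, 438, 438, 438, 438, 438, 439] butt x -91.23
```

{"api": "step_arm", "payload": {
  "commands": [0,0,0.005,0,0,0,0.01,0,0,0.007,0,0,0,0.01]
}}

```text
clock: 26.55
eef_pos: [529.7, 39.1, 55.6]
eef_rot: [0.09, 1.57, 0.048]
wrist_force: [0.4, -0.4, -1.9]
finger_gap: 17.8
```

{"api": "step_arm", "payload": {
  "commands": [0,0,0.001,0,0,0,0.01]
}}

```text
clock: 26.68
eef_pos: [530.6, 39.0, 55.5]
eef_rot: [0.051, 1.571, 0.01]
wrist_force: [0.4, -0.0, -2.5]
finger_gap: 17.5
```

{"api": "step_arm", "payload": {
  "commands": [0,0,-0.012,0,0,0,0.01,0,0,-0.004,0,0,0,0.01,0,0,0,0,0,0,0.01]
}}

```text
clock: 27.05
eef_pos: [513.7, 39.7, 55.7]
eef_rot: [0.16, 1.571, 0.119]
wrist_force: [-0.1, -0.0, -2.7]
finger_gap: 17.8
```

```bash
python3 - <<'E'
from h import *
butt('t11')
im=cv2.imread('pics/t11.png').astype(int);m=im[:,:,2]-im[:,:,0]
print([ (int(k.min())+220,int(k.max())+220) for k in (np.where(m[r,220:424]>60)[0] for r in (150,180,210,225))])
# shoulder gap darkness in scene before/after: profile along rail direction
_,b=snap('scene','s11.png'); a=cv2.imread('pics/s3.png'); cs=cam('scene'); b=b[:,:,::-1]
for nm,I in(('before',a),('after',b)):
    for x in(-20,0,20):
        pr=[proj(cs,W(x,y,30)) for y in np.arange(10,36,1.5)]
        print(nm,x,[int(cv2.getRectSubPix(I.astype(np.uint8).copy(),(1,1),(float(p[1]),float(p[0])))[0,0,2]) for p in pr])
s=manip.read_state();print(s['clock']);go([577.7,-267.9,60],Rdown(-72.3),12)
E
```

```text
27.05 TCP [-146.7  -59.2  -12.3] F [-0.1 -0.  -2.7] cols [447, 446, 446, 446, 446, 445, 445, 445, 445, 445, 493] butt x -91.08
[(233, 415), (235, 413), (237, 411), (239, 410)]
before -20 [162, 165, 166, 165, 162, 154, 135, 109, 90, 91, 107, 130, 152, 165, 169, 169, 169, 168]
before 0 [175, 176, 178, 178, 173, 163, 143, 117, 98, 103, 126, 150, 163, 168, 168, 167, 167, 167]
before 20 [189, 191, 190, 192, 187, 177, 159, 130, 104, 98, 115, 142, 163, 173, 176, 177, 180, 180]
after -20 [166, 168, 168, 169, 171, 173, 169, 156, 134, 112, 110, 127, 153, 168, 173, 174, 175, 175]
after 0 [181, 181, 181, 181, 182, 182, 180, 169, 147, 119, 103, 117, 146, 165, 173, 174, 173, 173]
after 20 [190, 191, 194, 199, 198, 195, 190, 177, 158, 134, 122, 126, 152, 173, 183, 184, 183, 184]
27.15
[-0.0004, -0.0254, 0.0064] [-1.67, 0.0, 0.0]
[-0.0004, -0.0256, 0.0056] [-1.67, 0.0, 0.0]
[-0.0004, -0.0257, 0.0049] [-1.67, 0.0, 0.0]
[-0.0004, -0.0259, 0.0041] [-1.67, 0.0, 0.0]
[-0.0004, -0.026, 0.0034] [-1.67, 0.0, 0.0]
[-0.0004, -0.026, 0.0026] [-1.67, 0.0, 0.0]
[-0.0004, -0.0261, 0.0018] [-1.67, 0.0, 0.0]
[-0.0004, -0.0262, 0.0011] [-1.67, 0.0, 0.0]
[-0.0004, -0.0262, 0.0003] [-1.67, 0.0, 0.0]
[-0.0004, -0.0262, -0.0005] [-1.67, 0.0, 0.0]
[-0.0004, -0.0261, -0.0012] [-1.67, 0.0, 0.0]
[-0.0004, -0.0261, -0.002] [-1.67, 0.0, 0.0]
```

{"api": "step_arm", "payload": {
  "commands": [0,0,0.008,0,0,0,0.01,0,0,0.009,0,0,0,0.01]
}}

```text
clock: 27.4
eef_pos: [531.7, 38.9, 55.6]
eef_rot: [-2.154, 1.571, -2.196]
wrist_force: [-13.1, -5.8, -0.6]
finger_gap: 17.6
```

{"api": "step_arm", "payload": {
  "commands": [0,0,0.0015,0,0,0,0.01]
}}

```text
clock: 27.52
eef_pos: [531.8, 38.8, 55.0]
eef_rot: [-3.03, 1.567, -3.07]
wrist_force: [-14.8, -2.6, 4.7]
finger_gap: 17.6
```

{"api": "step_arm", "payload": {
  "commands": [0,0,0.0006,0,0,0,0.01]
}}

```text
clock: 27.65
eef_pos: [531.9, 38.8, 55.0]
eef_rot: [-3.024, 1.566, -3.065]
wrist_force: [-15.6, -2.1, 6.1]
finger_gap: 17.8
```

{"api": "step_arm", "payload": {
  "commands": [0,0,-0.012,0,0,0,0.01,0,0,-0.004,0,0,0,0.01,0,0,0,0,0,0,0.01]
}}

```text
clock: 28.02
eef_pos: [517.2, 39.6, 55.7]
eef_rot: [0.099, 1.57, 0.058]
wrist_force: [0.1, -0.1, -2.5]
finger_gap: 17.8
```

```bash
python3 - <<'E'
from h import *
butt('t12')
s=manip.read_state();print(s['eef_pos'])
E
```

```text
28.025 TCP [-143.2  -59.2  -12.3] F [ 0.1 -0.1 -2.5] cols [439, 438, 438, 438, 438, 438, 437, 437, 437, 437, 439] butt x -91.23
[517.41877438  39.58400132  55.73608847]
```

```bash
python3 - <<'E'
from h import *
go([577.7,-267.9,60],Rdown(-72.3),12,p0=W(-173.2,-59.2,20),R0=Rdown(YS-90))
E
```

```text
[0.0023, -0.0254, 0.0086] [-1.67, 0.0, 0.0]
[0.0023, -0.0256, 0.0078] [-1.67, 0.0, 0.0]
[0.0023, -0.0259, 0.0071] [-1.67, 0.0, 0.0]
[0.0023, -0.0261, 0.0063] [-1.67, 0.0, 0.0]
[0.0023, -0.0262, 0.0056] [-1.67, 0.0, 0.0]
[0.0023, -0.0264, 0.0048] [-1.67, 0.0, 0.0]
[0.0023, -0.0265, 0.004] [-1.67, 0.0, 0.0]
[0.0023, -0.0266, 0.0032] [-1.67, 0.0, 0.0]
[0.0023, -0.0267, 0.0025] [-1.67, 0.0, 0.0]
[0.0023, -0.0268, 0.0017] [-1.67, 0.0, 0.0]
[0.0023, -0.0268, 0.0009] [-1.67, 0.0, 0.0]
[0.0023, -0.0268, 0.0001] [-1.67, 0.0, 0.0]
```

{"api": "step_arm", "payload": {
  "commands": [0,0,-0.015,0,0,0,0.01,0,0,-0.015,0,0,0,0.01,-0.016,0,0,0,0,0,0.01,-0.016,0,0,0,0,0,0.01]
}}

```text
clock: 28.58
eef_pos: [488.1, 40.8, 89.3]
eef_rot: [0.064, 1.569, 0.023]
wrist_force: [0.4, -0.5, -1.9]
finger_gap: 17.6
```

{"api": "step_arm", "payload": {
  "commands": [0.0023,-0.0254,0.0086,-1.7,0,0,0.01,0.0023,-0.0256,0.0078,-1.7,0,0,0.01,0.0023,-0.0259,0.0071,-1.7,0,0,0.01,0.0023,-0.0261,0.0063,-1.7,0,0,0.01,0.0023,-0.0262,0.0056,-1.7,0,0,0.01]
}}

```text
clock: 29.2
eef_pos: [526.1, -89.0, 77.4]
eef_rot: [-0.336, 1.569, -0.228]
wrist_force: [0.9, 0.7, -2.9]
finger_gap: 17.4
```

{"api": "step_arm", "payload": {
  "commands": [0.0023,-0.0264,0.0048,-1.7,0,0,0.01,0.0023,-0.0265,0.004,-1.7,0,0,0.01,0.0023,-0.0266,0.0032,-1.7,0,0,0.01,0.0023,-0.0267,0.0025,-1.7,0,0,0.01,0.0023,-0.0268,0.0017,-1.6,0,0,0.01]
}}

```text
clock: 29.82
eef_pos: [564.0, -217.7, 65.8]
eef_rot: [-0.678, 1.569, -0.423]
wrist_force: [-0.3, 0.7, -2.2]
finger_gap: 17.4
```

{"api": "step_arm", "payload": {
  "commands": [0.0023,-0.0268,0.0009,-1.6,0,0,0.01,0.0023,-0.0268,0.0001,-1.6,0,0,0.01,0.015,0,0,0,0,0,0.01,0.015,0,0,0,0,0,0.01,0,0,0,0,0,0,0.01]
}}

```text
clock: 30.45
eef_pos: [577.5, -266.7, 28.5]
eef_rot: [2.311, 1.568, 2.621]
wrist_force: [-0.5, -0.2, -1.9]
finger_gap: 17.5
```

```bash
python3 - <<'E'
from h import *
s=manip.read_state();print(s['clock'],s['eef_pos'],mat(s['eef_rot']).round(3),s['wrist_force'],s['moment'])
E
```

```text
30.45 [ 577.45836816 -266.72437571   28.48583244] [[-0.002 -0.305  0.952]
 [ 0.001  0.952  0.305]
 [-1.     0.002 -0.002]] [-0.48485646 -0.17198655 -1.93132824] [-0.04671906  0.00862367 -0.01241084]
```

Lower gently: 22 mm to rest (TCP z ≈ 6.3).

{"api": "step_arm", "payload": {
  "commands": [0.008,0,0,0,0,0,0.01,0.006,0,0,0,0,0,0.01,0.004,0,0,0,0,0,0.01,0.002,0,0,0,0,0,0.01,0,0,0,0,0,0,0.01]
}}

```text
clock: 31.08
eef_pos: [578.1, -267.8, 9.9]
eef_rot: [2.349, 1.571, 2.659]
wrist_force: [-0.0, 1.1, -2.1]
finger_gap: 17.3
```

{"api": "step_arm", "payload": {
  "commands": [0.001,0,0,0,0,0,0.01,0.0005,0,0,0,0,0,0.01,0,0,0,0,0,0,0.01]
}}

```text
clock: 31.45
eef_pos: [578.1, -267.8, 8.5]
eef_rot: [-1.151, 1.571, -0.841]
wrist_force: [-0.5, 0.2, -2.9]
finger_gap: 17.8
```

{"api": "step_arm", "payload": {
  "commands": [0.001,0,0,0,0,0,0.01,0.0005,0,0,0,0,0,0.01,0,0,0,0,0,0,0.01]
}}

```text
clock: 31.82
eef_pos: [578.1, -267.8, 6.9]
eef_rot: [2.632, 1.571, 2.942]
wrist_force: [1.1, -0.0, -2.1]
finger_gap: 17.9
```

{"api": "step_arm", "payload": {
  "commands": [0.0007,0,0,0,0,0,0.01,0,0,0,0,0,0,0.01]
}}

```text
clock: 32.08
eef_pos: [578.1, -267.9, 6.3]
eef_rot: [-0.788, 1.571, -0.478]
wrist_force: [-0.0, -0.1, -2.3]
finger_gap: 17.5
```

{"api": "step_arm", "payload": {
  "commands": [0.0006,0,0,0,0,0,0.01,0,0,0,0,0,0,0.01]
}}

```text
clock: 32.33
eef_pos: [578.2, -267.9, 6.3]
eef_rot: [-0.961, 1.571, -0.652]
wrist_force: [-3.2, 1.9, 4.3]
finger_gap: 17.4
```

{"api": "step_arm", "payload": {
  "commands": [0.0005,0,0,0,0,0,0.01,0,0,0,0,0,0,0.01]
}}

```text
clock: 32.58
eef_pos: [578.2, -267.9, 6.3]
eef_rot: [-1.123, 1.571, -0.813]
wrist_force: [-5.2, 2.2, 10.2]
finger_gap: 17.8
```

{"api": "step_arm", "payload": {
  "commands": [-0.0008,0,0,0,0,0,0.01,0,0,0,0,0,0,0.02,0,0,0,0,0,0,0.03,0,0,0,0,0,0,0.045,0,0,0,0,0,0,0.06]
}}

```text
clock: 33.2
eef_pos: [578.1, -267.8, 5.9]
eef_rot: [2.424, 1.571, 2.734]
wrist_force: [-0.2, 0.3, -1.0]
finger_gap: 46.7
```

{"api": "step_arm", "payload": {
  "commands": [-0.01,0,0,0,0,0,0.06,-0.03,0,0,0,0,0,0.06,-0.04,0,0,0,0,0,0.06,-0.05,0,0,0,0,0,0.06,-0.05,0,0,0,0,0,0.06]
}}

```text
clock: 33.83
eef_pos: [578.0, -267.7, 188.4]
eef_rot: [-0.763, 1.57, -0.453]
wrist_force: [0.4, 0.7, 0.7]
finger_gap: 59.8
```

{"api": "step_arm", "payload": {
  "commands": [0,0,-0.05,0,0,0,0.06,0,0,-0.05,0,0,0,0.06,0,0,-0.05,0,0,0,0.06,0,0,0,0,0,0,0.06]
}}

```text
clock: 34.33
eef_pos: [433.3, -314.5, 187.2]
eef_rot: [-1.169, 1.57, -0.863]
wrist_force: [0.7, 0.4, 0.3]
finger_gap: 59.8
```

```bash
python3 - <<'E'
from h import *
s=manip.read_state();print(s['clock'],s['eef_pos'],s['wrist_force'])
_,a=snap('side','d13.png');_,b=snap('scene','s13.png');cs=cam('scene')
A=cv2.resize(a[90:300,230:440,::-1],(400,400),interpolation=cv2.INTER_CUBIC);B=cv2.resize(b[225:305,325:405,::-1],(400,400),interpolation=cv2.INTER_CUBIC)
cv2.imwrite('pics/c13.png',np.hstack([A,B]))
for n,f in(('scene',None),('side',None)):
  for t in ('flask_mid','gift_box_mid','watch_mid','mallet_head'):
    print(n,t,[np.round(d['centre']).tolist() for d in manip.find_in(t,n)][:2])
E
```

```text
34.325 [ 433.29424173 -314.46002853  187.19101785] [0.67782409 0.43996724 0.28942961]
scene flask_mid [[274.0, 304.0]]
scene gift_box_mid [[251.0, 277.0]]
scene watch_mid [[276.0, 470.0]]
scene mallet_head [[197.0, 305.0], [153.0, 234.0]]
side flask_mid [[180.0, 369.0]]
side gift_box_mid [[215.0, 375.0], [127.0, 324.0]]
side watch_mid [[179.0, 366.0]]
side mallet_head [[245.0, 316.0], [367.0, 357.0]]
```

View pics/c13.png

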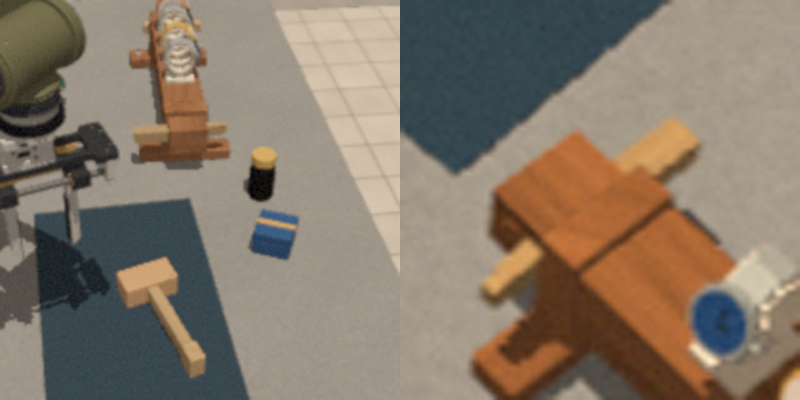

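The wedge goes right through the slot, with its tip out at (485,290) and its butt at (690,140). The gap at the shoulder has shrunk to a hairline, and the mallet lies on the mat. The flask and gift box have not moved. I am handing in.

```bash
python3 -c "
from cell import manip; print(manip.sign_off())"
```

```text
the job is handed in; nothing more can be done
None
```

The wedge is home and the near end frame is drawn up. The mallet is back on the mat, and I handed the job in at about 35 s of the 69 s allowed.

- **Starting the wedge:** I started it thin end first, flat face to the post, until it resisted at about 3 N, then let go.
- **Driving it:** About 10 mallet strokes moved it roughly 26 mm. Several of them were slow pushes at 5–8 N rather than real taps. The first stroke barely reached the wedge, and one near the end stopped short of it.
- **Hardest hit:** The blow that met the stop read 37 N at the wrist. That is harder than the light tap I meant. It is under the 55 N splitting limit, but the force is only read at the end of each 1/8 s step, so the true peak could have been higher.
- **Tightness:** A last push of about 15 N did not move the wedge; its thick end read –91.2 mm in the slot's frame before and after. That puts the grip point near –66 mm, inside the –80 to –44 mm home range.
- **Shoulder gap:** In the scene camera the dark line shrank to a hairline, and the post's edge moved about 2.5 mm. At that resolution I cannot fully rule out a remaining gap of a few tenths of a millimetre.
- **Mallet:** I lowered it until it touched the mat, then released it. It lies flat where it started.
- **Bystanders:** The flask, gift box and watch were found within 2 pixels of where they started. The exceptions were two wrong reports: the first scene look put the gift box on the stand, and the last side look put the watch on the flask. So I confirmed the gift box from the side camera and the watch from the scene camera only.

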